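# Flip the finished marker in the stone shop

### The arm

A 6-joint arm with a two-finger parallel gripper is mounted at the origin on the work surface. World frame = base frame: x ahead of the robot, y to its left, z up, the work surface at z = 0. Lengths are in m, angles in degrees, forces in N, time in s.
With the tool pointing down it reaches from about 0.4 to 0.825 m from the base axis. Payload 7 kg.
Tool frame: the origin (TCP) lies on the centre line of the jaws, within the pads' length; the fingertips stand 19 mm ahead of it and the grasp point (between the pads) is the TCP; z points along the fingers, y is the line along which they close (so a half turn about z gives the same grasp; the last joint's range is limited). The gripper opens to 88 mm and grips with 3 to 60 N. Pads are 19 mm wide; open, the fingers measure 130 mm over their backs; the gripper's body (78 mm by 193 mm) begins 47 mm behind the grasp point.
Start: joints at [-59.41, 20.546, 0.682, 0, -70.136, -16.507], TCP at [0.164, -0.655, 0.206] pointing down, gripper open.
Joint ranges: [-176.03, 176.03], [-82.01, 121.73], [-58.28, 71.71], [-173.87, 95.51], [-174.79, -0.11], [-173.66, 173.66]. Speed limits (degrees/s): [136.94, 136.94, 172.46, 180, 180, 180].

### API

Orientations are given as [roll, pitch, yaw] about the fixed x, y, z axes, in that order (R = Rz(yaw) Ry(pitch) Rx(roll)).
In Python, from plant import get_state, capture, close_job gives the robot as it stands.
- The arm moves only by the tool apply_moves, never from a script. Its argument "targets" is a list of rows, each a list of 7 numbers: the opening, from 0 (shut) to 1 (fully open), then the shift along the tool's x, y, z normalised to -1 to 1, where 1 is 1000 mm, then the turn, a rotation vector about the tool's x, y, z normalised to -1 to 1, where 1 is 90 degrees. In form: [[claw, tx, ty, tz, ax, ay, az], ...]. A call has 1 to 20 rows; each row shifts and turns the commanded pose from where the row before left it, along the tool's axes as they then stand; what a row does not reach is not made up. A row lasts 1/12 s, in which the tool goes at most 41.7 mm and 7.16 degrees, less where a joint would pass 70% of its speed; a pose out of reach is approached as far as the arm can. A call with a number of a shift or a turn outside -1 to 1 is refused whole. A call with a gripper value outside its range is refused whole. The fingers move at their own pace and stop on an object; "newtons" is the grip in N (left out, the last holds). Time passes only in rows, so rows that do not move let the fingers close. It gives the time, the measured TCP pose, the force, the opening and the grip force at its end, in the units of the state.
- get_state(): the state, without advancing time (a new reading comes with each control period).
- capture(name): name is "scene" or "top"; returns a dict with "frame" (420x560x3 uint8, red, green, blue), "range_z" (420x560 float32, m along the optical axis (not along the pixel's ray), 0 where there is no reading), "camera_matrix" (3x3 intrinsics, pixels), "T" (4x4, takes a point from camera to world coordinates). Camera axes: x right, y down, z forward; pixel columns grow to the right and rows downward; lengths in m; the calibration is good to about 2 mm. A picture is of the moment at which its call begins.
- close_job(): hands the job in; it is judged then, once.
The state is a dict: "time_s": time; "joints": joint angles; "qd": joint speeds; "joint_torque": joint torques, N m; "tcp_pos": TCP position; "eef_rot": TCP orientation; "contact_force": force on the tool from outside, world axes, zero at the start; "moment": the same for the moment, N m; "gripper_width": finger opening in m; "gripper_force": force on a finger pad.
Only numpy, scipy, OpenCV 4.12 (cv2) and the standard library are available. Lean on these libraries where they do the work, as an engineer would, in place of code of your own. Each camera call takes 0.05 s, during which the arm holds its last target. There are 200 camera calls.

### The job

The ring-shaped stone, the one with the round hole, is finished: go to the flip marker standing between it and the robot and, with the fingertips only, lift the free edge of its steel plate from underneath, swing the plate over its hinge and push it down flat on the far side, so that the face with the raised disc is up. Do not pinch the plate and do not fling it over. Leave the other two markers, the stones and the tools where they are.

Things in the scene. Friction and masses are not known exactly. Their poses are not given: they have to be found in the camera images.
- marker_ring: flip marker of the ring stone, which lies behind it, about 150 mm along its +x; the three markers look alike and are fixed. Stone foot 90 (x) x 100 (y) x 16 mm, two steel posts that carry the hinge, whose axis runs along y 85 mm above the origin. Origin: centre of the foot's underside, on the bench; x points away from the robot (turned up to 0.35 rad), z up
- flip_ring (a joint): angle of the ring marker's plate about the hinge: 0 = flat towards the robot (marker's -x), pi/2 = upright, pi = flat on the far side (+x), on its stop. The hinge is stiff (friction 0.13 N m, so about 2 N at the free edge) and the plate stays wherever it is left
- edge_ring (a point): middle of the free edge of the ring marker's steel plate, in its mid-plane, 100 mm from the hinge axis; turns with the plate. Plate 6 mm thick (hinge axis in its mid-plane), 92 mm wide along the hinge, spanning 28 to 100 mm from the axis; a 44 mm wide neck joins it to the hinge
- stone_ring: the finished piece: a round polished stone ring, 90 mm across with a 40 mm hole through it, 25 mm high, loose on the bench; origin at the centre of its underside
- marker_square: flip marker of the square stone, which lies behind it, about 150 mm along its +x; the three markers look alike and are fixed. Stone foot 90 (x) x 100 (y) x 16 mm, two steel posts that carry the hinge, whose axis runs along y 85 mm above the origin. Origin: centre of the foot's underside, on the bench; x points away from the robot (turned up to 0.35 rad), z up
- flip_square (a joint): angle of the square marker's plate about the hinge: 0 = flat towards the robot (marker's -x), pi/2 = upright, pi = flat on the far side (+x), on its stop. The hinge is stiff (friction 0.13 N m, so about 2 N at the free edge) and the plate stays wherever it is left
- edge_square (a point): middle of the free edge of the square marker's steel plate, in its mid-plane, 100 mm from the hinge axis; turns with the plate. Plate 6 mm thick (hinge axis in its mid-plane), 92 mm wide along the hinge, spanning 28 to 100 mm from the axis; a 44 mm wide neck joins it to the hinge
- stone_square: a plain square polished stone block 80 x 80 x 25 mm, loose on the bench; origin at the centre of its underside
- marker_corner: flip marker of the corner stone, which lies behind it, about 150 mm along its +x; the three markers look alike and are fixed. Stone foot 90 (x) x 100 (y) x 16 mm, two steel posts that carry the hinge, whose axis runs along y 85 mm above the origin. Origin: centre of the foot's underside, on the bench; x points away from the robot (turned up to 0.35 rad), z up
- flip_corner (a joint): angle of the corner marker's plate about the hinge: 0 = flat towards the robot (marker's -x), pi/2 = upright, pi = flat on the far side (+x), on its stop. The hinge is stiff (friction 0.13 N m, so about 2 N at the free edge) and the plate stays wherever it is left
- edge_corner (a point): middle of the free edge of the corner marker's steel plate, in its mid-plane, 100 mm from the hinge axis; turns with the plate. Plate 6 mm thick (hinge axis in its mid-plane), 92 mm wide along the hinge, spanning 28 to 100 mm from the axis; a 44 mm wide neck joins it to the hinge
- stone_corner: an L-shaped polished stone corner piece, 80 x 80 x 25 mm overall, loose on the bench; origin at the centre of its underside
- pivot_ring (a point): middle of the ring marker's hinge axis, 85 mm above the bench; axes as the marker's. Two 10 mm wide rest arms, 60 mm apart, support the plate within 38 mm of the axis on both sides; beyond them the space under the plate is open down to the foot and bench
- barface_ring (a point): first face of the ring marker's plate: a raised dark bar (26 x 76 mm, 3 mm proud, 72 mm from the hinge), on top at the start; this point is the middle of it, on the raised surface
- discface_ring (a point): other face of that plate: a raised dark disc (50 mm across, 3 mm proud, centred 68 mm from the hinge), underneath at the start; this point is the middle of it, on the raised surface
- chisel: stone chisel, 160 mm long, 18 mm wide, lying along its x; origin under its middle
- rub_brick: rubbing brick 100 x 30 x 30 mm; origin under its centre
- tape: roll of tape standing on its flat side, 100 mm across, 48 mm high; origin under its centre
- mallet: hammer with a wooden handle, about 300 mm long, lying along its x; origin under it
- jar: closed jar 70 mm across, 100 mm high; origin under its centre
Not all that is in view belongs to the job. Leave any blue or pink look-alike of the marker_ring alone.

How it is judged:
By the outcome, as a careful person would: the job done as asked, in the order asked, and still so for the second after the job is handed in, with the robot touching nothing.
It also fails if it takes over 35 s, if anything falls off the work surface, if the arm or the gripper's body presses on something with over 40 N, if the wrist force passes 120 N, or if a joint passes its speed limit or range.

## Working session

There is one attempt and no reset: what is moved stays moved. The work goes in short steps, Python scripts to look and compute and a tool call to move; the robot and the scene stay as the last step left them, time stands still between calls to the robot, and variables do not carry over. Pictures are saved under pics/ and viewed, at most 10 in all, crops included, and the job is handed in when it is done.

Besides the shell and the picture viewer there is one more tool, called after ">>>" as name(argument=value, ...), one argument or row to a line, values as JSON. apply_moves: Moves the arm, as the interface text tells. Scaled input: -1 to 1 covers 1000 mm each way for a shift and 90 degrees each way for a turn. Its arguments: {"type":"object","properties":{"targets":{"type":"array","items":{"type":"array","items":{"type":"number"}}},"newtons":{"type":"number"}},"required":["targets"]}

```bash
mkdir -p pics; ls
python3 - <<'E'
from plant import *
import cv2,pickle
print(get_state())
for n in("scene","top"):
    c=capture(n);cv2.imwrite(f"pics/{n}1.png",cv2.cvtColor(c["frame"],cv2.COLOR_RGB2BGR));pickle.dump(c,open(f"{n}.pkl","wb"));print(c["T"].round(3).tolist())
E
```

```text
pics
{'time_s': 0.0, 'joints': array([-5.94086754e+01,  2.05906206e+01,  6.32771888e-01, -2.12454089e-02,
       -7.01351662e+01, -1.65067823e+01]), 'qd': array([-0.10144373,  0.01605283,  0.06795852,  0.06371952,  0.13971666,
       -0.03171198]), 'joint_torque': array([-8.65404490e-04, -5.82717061e+01,  2.93041921e+01,  6.99676797e+00,
        6.67884975e-03, -1.17167656e-04]), 'tcp_pos': array([ 0.16410843, -0.65419832,  0.20542076]), 'eef_rot': array([ 1.79905143e+02, -7.28209081e-03, -1.65922687e+02]), 'contact_force': array([ 0.40950555, -0.83463047, -0.78488949]), 'moment': array([-0.02697987, -0.00436154,  0.0268694 ]), 'gripper_force': 0.0, 'gripper_width': 0.08752650520809668}
[[-0.746, 0.55, -0.376, 1.122], [0.666, 0.601, -0.442, 0.73], [-0.017, -0.58, -0.815, 1.438], [0.0, 0.0, 0.0, 1.0]]
[[0.017, -0.991, 0.132, 0.322], [-1.0, -0.017, 0.001, 0.021], [0.001, -0.132, -0.991, 1.31], [0.0, 0.0, 0.0, 1.0]]
```

View pics/scene1.png

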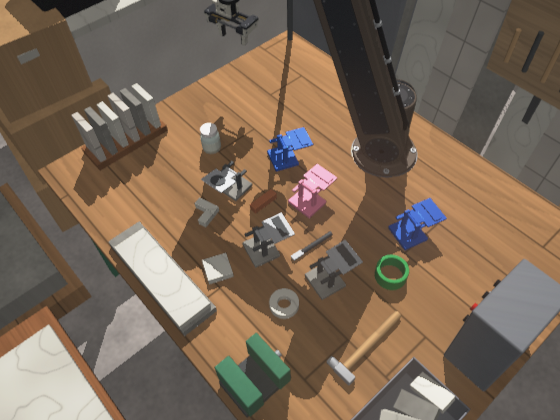

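View pics/top1.png

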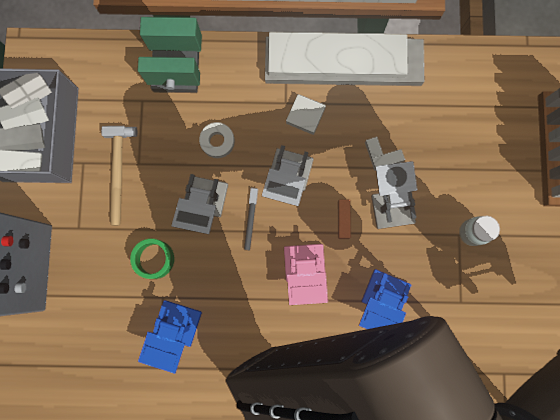

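The ring stone is at (216,138) in top view, with its marker just nearer the robot at (200,205). The chisel is at (250,218), the square marker at (288,175), and the corner marker at (395,190) looks already flipped.

```bash
cat > h.py <<'E'
import pickle,numpy as np,cv2
def cloud(c):
    K,T,z=c["camera_matrix"],c["T"],c["range_z"]
    v,u=np.mgrid[:z.shape[0],:z.shape[1]]
    p=np.stack([(u-K[0,2])/K[0,0]*z,(v-K[1,2])/K[1,1]*z,z],-1)
    return p@T[:3,:3].T+T[:3,3]
E
python3 - <<'E'
from h import *
a=[]
for n,(u,v) in (("top",(150,160)),("scene",(285,225))):
    c=pickle.load(open(n+".pkl","rb"));P=cloud(c)
    im=cv2.cvtColor(c["frame"],2)if 0 else c["frame"][...,::-1]
    w=100 
    a.append(cv2.resize(im[v:v+w,u:u+w],(400,400),interpolation=cv2.INTER_CUBIC))
    sub=P[v:v+w,u:u+w].reshape(-1,3)
    if n=="top":
        s=P[165:240,165:232].reshape(-1,3)
        pl=s[(s[:,2]>.076)&(s[:,2]<.1)]
        print(len(pl),cv2.minAreaRect((pl[:,:2]*1000).astype(np.float32)),np.percentile(pl[:,2],[5,25,50,75,95]))
        r=P[115:162,195:238].reshape(-1,3);r=r[(r[:,2]>.018)&(r[:,2]<.035)]
        print("ring",cv2.minEnclosingCircle((r[:,:2]*1000).astype(np.float32)))
        for q in[(176,228),(210,232),(190,205),(218,207),(195,185),(222,180),(192,217),(250,190),(247,245)]:print(q,P[q[1],q[0]].round(3))
cv2.imwrite("pics/crop.png",np.hstack(a))
E
```

```text
1304 ((509.0967102050781, 243.39820861816406), (93.62340545654297, 137.31280517578125), 79.00103759765625) [0.07992466 0.08947142 0.09317306 0.09694802 0.09944156]
ring ((687.4763793945312, 211.69288635253906), 45.526893615722656)
(176, 228) [ 0.456  0.311 -0.002]
(210, 232) [ 0.448  0.223 -0.004]
(190, 205) [0.502 0.258 0.096]
(218, 207) [0.511 0.202 0.014]
(195, 185) [0.567 0.263 0.013]
(222, 180) [ 0.585  0.196 -0.004]
(192, 217) [0.473 0.251 0.1  ]
(250, 190) [0.557 0.121 0.01 ]
(247, 245) [0.414 0.124 0.013]
```

View pics/crop.png

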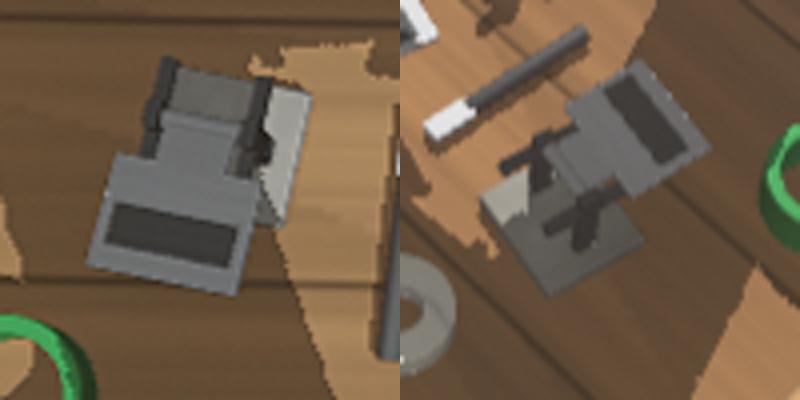

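Run:
```python
from h import *
for n,poly,(u0,v0) in (("top",[(92,258),(234,289),(253,188),(120,158)],(150,160)),("scene",[(640,64),(704,147),(636,190),(572,106)],(185,225))):
    c=pickle.load(open(n+".pkl","rb"));P=cloud(c)
    m=np.zeros(P.shape[:2],np.uint8);q=(np.array(poly)/4+[u0,v0] if n=="top" else np.array([((x-400)/4+285,y/4+225) for x,y in poly]))
    cv2.fillPoly(m,[q.round().astype(np.int32)],1)
    s=P[m>0]; s=s[s[:,2]>.06]
    A=np.c_[s[:,:2],np.ones(len(s))]
    for _ in range(3):
        k,*_r=np.linalg.lstsq(A,s[:,2],rcond=None);r=s[:,2]-A@k;g=abs(r)<.004;A,s=A[g],s[g]
    print(n,len(s),k,"slope deg",np.degrees(np.arctan(np.hypot(*k[:2]))),"dir",np.degrees(np.arctan2(-k[1],-k[0])),s.mean(0), r.std())
    # corners: ray ∩ plane
    K,T=c["camera_matrix"],c["T"]
    full={"top":[(88,263),(238,296),(259,183),(117,152)],"scene":[(642,59),(711,148),(633,197),(566,104)]}[n]
    for x,y in full:
        u,v=(x/4+u0,y/4+v0) if n=="top" else ((x-400)/4+285,y/4+225)
        d=T[:3,:3]@np.linalg.solve(K,[u,v,1]);o=T[:3,3]
        t=(k[:2]@o[:2]+k[2]-o[2])/(d[2]-k[:2]@d[:2]);print((o+t*d).round(4))
# foot via scene cloud
c=pickle.load(open("scene.pkl","rb"));P=cloud(c)
s=P[260:305,300:350].reshape(-1,3);s=s[abs(s[:,2]-.016)<.004]
print("foot",cv2.minAreaRect((s[:,:2]*1000).astype(np.float32)))
c=pickle.load(open("top.pkl","rb"));P=cloud(c)
s=P[165:225,170:232].reshape(-1,3);s=s[abs(s[:,2]-.014)<.004]
print("foot",cv2.minAreaRect((s[:,:2]*1000).astype(np.float32)))
```

```text
top 63 [-0.969916   -0.71754975  0.73973426] slope deg 50.34630789241248 dir 36.49426073729601 [0.47684411 0.2498013  0.09799066] 0.001508525841148855
[0.4528 0.3015 0.0841]
[0.4248 0.194  0.1885]
[0.4988 0.1953 0.1158]
[0.5343 0.3048 0.0028]
scene 48 [ 1.04450346  0.45561306 -0.51575847] slope deg 48.73173583637338 dir -156.4331401337107 [0.4767828  0.25467071 0.09827411] 0.001892820998230534
[ 0.3175  0.1231 -0.128 ]
[0.4445 0.295  0.0829]
[0.6009 0.3462 0.2696]
[0.5113 0.2057 0.112 ]
foot ((540.0015869140625, 235.50559997558594), (101.39351654052734, 91.98516845703125), 77.3188705444336)
foot ((538.0137329101562, 231.63638305664062), (89.60923767089844, 89.88953399658203), 79.15390014648438)
```

Run:
```python
from h import *
for n in("top","scene"):
    c=pickle.load(open(n+".pkl","rb"));P=cloud(c).reshape(-1,3)
    for yaw in(-11,-12.7):
        a=np.radians(yaw);d=P[:,:2]-[.540,.2355];x=d@[np.cos(a),np.sin(a)];y=d@[-np.sin(a),np.cos(a)]
        print(n,yaw)
        m=(abs(y)<55)&(x>-.13)&(x<.06)&(P[:,2]>.065)&(P[:,2]<.125)&(abs(y)<.06)
        for lo in np.arange(-.12,.05,.01):
            g=m&(x>=lo)&(x<lo+.01)
            if g.sum():print(round(lo,2),g.sum(),"z",np.percentile(P[g,2],[10,50,90]).round(4),"y",y[g].min().round(3),y[g].max().round(3))
```

```text
top -11
-0.11 10 z [0.0959 0.0982 0.1021] y -0.034 0.046
-0.1 161 z [0.0974 0.1001 0.1037] y -0.045 0.046
-0.09 163 z [0.0967 0.0999 0.1034] y -0.045 0.048
-0.08 156 z [0.0971 0.1007 0.1038] y -0.045 0.046
-0.07 159 z [0.0948 0.099  0.1023] y -0.045 0.049
-0.06 150 z [0.0924 0.0957 0.0991] y -0.045 0.046
-0.05 152 z [0.0902 0.094  0.0973] y -0.044 0.047
-0.04 155 z [0.0893 0.0923 0.0952] y -0.045 0.047
-0.03 109 z [0.0811 0.0899 0.0932] y -0.039 0.047
-0.02 117 z [0.0794 0.0879 0.0918] y -0.033 0.036
-0.01 130 z [0.0856 0.0904 0.0953] y -0.034 0.036
-0.0 69 z [0.082  0.0901 0.0953] y -0.034 0.036
0.01 39 z [0.0775 0.0812 0.0836] y -0.034 0.037
0.02 37 z [0.0766 0.0798 0.0832] y -0.034 0.037
0.03 26 z [0.0775 0.0808 0.0832] y -0.033 0.036
top -12.7
-0.11 13 z [0.0962 0.0993 0.1033] y -0.003 0.043
-0.1 159 z [0.0975 0.1001 0.1036] y -0.047 0.044
-0.09 161 z [0.0966 0.0998 0.1036] y -0.047 0.046
-0.08 157 z [0.0973 0.1008 0.1038] y -0.047 0.047
-0.07 155 z [0.0947 0.099  0.1023] y -0.047 0.045
-0.06 155 z [0.0924 0.0958 0.0991] y -0.046 0.045
-0.05 153 z [0.0904 0.094  0.0973] y -0.046 
[... 1224 characters left out ...]
.1048] y -0.047 0.042
-0.09 81 z [0.0966 0.1011 0.1056] y -0.047 0.043
-0.08 96 z [0.0962 0.1013 0.1062] y -0.047 0.041
-0.07 97 z [0.0954 0.101  0.1041] y -0.048 0.044
-0.06 96 z [0.092  0.0967 0.1028] y -0.048 0.045
-0.05 97 z [0.0903 0.0951 0.0991] y -0.05 0.045
-0.04 100 z [0.0889 0.0935 0.0974] y -0.048 0.046
-0.03 84 z [0.0797 0.09   0.0946] y -0.048 0.04
-0.02 65 z [0.0802 0.0892 0.0941] y -0.035 0.034
-0.01 74 z [0.081  0.0902 0.0956] y -0.037 0.035
-0.0 87 z [0.078  0.0901 0.0968] y -0.035 0.037
0.01 28 z [0.0755 0.0815 0.0882] y -0.04 0.036
0.02 26 z [0.0758 0.0813 0.085 ] y -0.035 0.036
0.03 23 z [0.0762 0.0811 0.0856] y -0.036 0.037
0.04 1 z [0.0874 0.0874 0.0874] y -0.032 -0.032
```

```bash
cat > plan.py <<'E'
import numpy as np
from scipy.spatial.transform import Rotation as R,Slerp
from plant import get_state
YAW=-12.;O=np.array([.540,.236])
a=np.radians(YAW);X=np.array([np.cos(a),np.sin(a),0]);Y=np.array([-np.sin(a),np.cos(a),0]);Z=np.array([0,0,1.])
def rot(phi): # fingers pointing phi deg below marker +x, tool y = -marker y
    p=np.radians(phi);z=np.cos(p)*X-np.sin(p)*Z;y=-Y
    return R.from_matrix(np.stack([np.cross(y,z),y,z],1))
def world(mx,mz,my=0): return np.r_[O,0]+mx*X+my*Y+mz*Z
def tip_to_tcp(c,phi,h=.0095): # c=(mx,mz) of upper tip corner -> TCP world
    p=np.radians(phi);u=np.array([np.cos(p),-np.sin(p)]);w=np.array([np.sin(p),np.cos(p)])
    t=np.array(c)-h*w-.019*u
    return world(*t)
def contact(th,phi,r=.079,lead=0): # upper tip corner for plate angle th
    t=np.radians(th);n=.006
    if phi>th: n=max(.006 ,.003+(.1-r)*np.tan(np.radians(phi-th)))
    n-=lead
    e=np.array([-np.cos(t),np.sin(t)]);d=np.array([-np.sin(t),-np.cos(t)])
    return np.array([0,.085])+r*e+n*d
def now():
    s=get_state();return s["tcp_pos"],R.from_euler('xyz',s["eef_rot"],degrees=True)
def rows(start,way,claw=0.):
    p,q=start;out=[]
    for P,Q,v,w in way: # v m/row, w deg/row
        dp=np.linalg.norm(P-p);da=np.degrees((q.inv()*Q).magnitude())
        n=max(1,int(np.ceil(max(dp/v,da/w)-1e-3)));s=Slerp([0,1],R.concatenate([q,Q]));p0=p
        for k in range(1,n+1):
            f=k/n;t=np.round(q.inv().apply(p0+f*(P-p0)-p),3);r=np.round(np.degrees((q.inv()*s(f)).as_rotvec())/90,3)
            out.append([claw,*(t+0.).tolist(),*(r+0.).tolist()])
            p=p+q.apply(t);q=q*R.from_rotvec(np.radians(r*90))
    for i in range(0,len(out),20):print("[["+"],[".join(",".join("%g"%x for x in r) for r in out[i:i+20])+"]]")
    print(len(out),p.round(4));return p,q
E
python3 - <<'E'
from h import *
from plan import *
c=pickle.load(open("top.pkl","rb"));P=cloud(c).reshape(-1,3)
d=P[:,:2]-O;x=d@X[:2];y=d@Y[:2]
for lo in np.arange(-.4,-.1,.03):
    g=(x>lo)&(x<lo+.03)&(abs(y)<.11);print(lo.round(2),P[g,2].max().round(3) if g.any() else None, end="; ")
print()
for ph in(45,55):print(tip_to_tcp(contact(7,ph),ph),contact(7,ph))
q=rot(90)
rows(now(),[(np.array([.52,-.25,.28]),rot(90),.04,7),(np.array([.40,.26,.28]),rot(90),.04,7)])
E
```

```text
-0.4 0.096; -0.37 0.094; -0.34 0.097; -0.31 0.085; -0.28 0.008; -0.25 0.052; -0.22 0.051; -0.19 0.052; -0.16 0.054; -0.13 0.104; -0.1 0.108; 
[0.44127673 0.25698428 0.08208285] [-0.08077626  0.07536534]
[0.44189278 0.25685333 0.07861593] [-0.0816191   0.06850102]
[[0,-0.02,0.014,-0.003,0,0,-0.078],[0,-0.022,0.011,-0.004,0,0,-0.077],[0,-0.023,0.009,-0.003,0,0,-0.078],[0,-0.024,0.006,-0.003,0,0,-0.078],[0,-0.024,0.002,-0.004,0,0,-0.078],[0,-0.024,0,-0.003,0,0,-0.077],[0,-0.025,-0.003,-0.004,0,0,-0.078],[0,-0.023,-0.006,-0.003,0,0,-0.078],[0,-0.023,-0.009,-0.003,0,0,-0.078],[0,-0.022,-0.012,-0.004,0,0.001,-0.077],[0,-0.02,-0.014,-0.003,0,0,-0.078],[0,-0.018,-0.016,-0.003,0,0,-0.078],[0,-0.016,-0.019,-0.004,0,0,-0.078],[0,-0.013,-0.02,-0.003,0,0,-0.077],[0,-0.011,-0.022,-0.004,0,0,-0.078],[0,-0.009,-0.023,-0.003,0,0,-0.078],[0,-0.005,-0.024,-0.003,0,0,-0.078],[0,-0.002,-0.024,-0.004,0,0,-0.077],[0,0,-0.025,-0.003,0,0,-0.078],[0,0.004,-0.024,-0.004,0,0,-0.078]]
[[0,0.006,-0.024,-0.003,0,0,-0.078],[0,0.01,-0.022,-0.003,0,0,-0.077],[0,-0.016,-0.034,0,0,0,0],[0,-0.016,-0.034,0,0,0,0],[0,-0.016,-0.034,0,0,0,0],[0,-0.016,-0.033,0,0,0,0],[0,-0.016,-0.034,0,0,0,0],[0,-0.016,-0.034,0,0,0,0],[0,-0.016,-0.034,0,0,0,0],[0,-0.016,-0.034,0,0,0,0],[0,-0.016,-0.034,0,0,0,0],[0,-0.016,-0.034,0,0,0,0],[0,-0.016,-0.034,0,0,0,0],[0,-0.016,-0.033,0,0,0,0],[0,-0.016,-0.034,0,0,0,0],[0,-0.016,-0.034,0,0,0,0]]
36 [0.3999 0.2599 0.2795]
```

>>> apply_moves(
  newtons=10,
  targets=[
    [0,-0.02,0.014,-0.003,0,0,-0.078],
    [0,-0.022,0.011,-0.004,0,0,-0.077],
    [0,-0.023,0.009,-0.003,0,0,-0.078],
    [0,-0.024,0.006,-0.003,0,0,-0.078],
    [0,-0.024,0.002,-0.004,0,0,-0.078],
    [0,-0.024,0,-0.003,0,0,-0.077],
    [0,-0.025,-0.003,-0.004,0,0,-0.078],
    [0,-0.023,-0.006,-0.003,0,0,-0.078],
    [0,-0.023,-0.009,-0.003,0,0,-0.078],
    [0,-0.022,-0.012,-0.004,0,0.001,-0.077],
    [0,-0.02,-0.014,-0.003,0,0,-0.078],
    [0,-0.018,-0.016,-0.003,0,0,-0.078],
    [0,-0.016,-0.019,-0.004,0,0,-0.078],
    [0,-0.013,-0.02,-0.003,0,0,-0.077],
    [0,-0.011,-0.022,-0.004,0,0,-0.078],
    [0,-0.009,-0.023,-0.003,0,0,-0.078],
    [0,-0.005,-0.024,-0.003,0,0,-0.078],
    [0,-0.002,-0.024,-0.004,0,0,-0.077],
    [0,0,-0.025,-0.003,0,0,-0.078],
    [0,0.004,-0.024,-0.004,0,0,-0.078],
  ],
)

```text
time_s: 1.77
tcp_pos: [0.4881, -0.2859, 0.2738]
eef_rot: [179.9, 0.0, -25.6]
contact_force: [0.3, 0.0, 0.4]
gripper_width: 0.0006
gripper_force: 0.0
```

>>> apply_moves(
  targets=[
    [0,0.006,-0.024,-0.003,0,0,-0.078],
    [0,0.01,-0.022,-0.003,0,0,-0.077],
    [0,-0.016,-0.034,0,0,0,0],
    [0,-0.016,-0.034,0,0,0,0],
    [0,-0.016,-0.034,0,0,0,0],
    [0,-0.016,-0.033,0,0,0,0],
    [0,-0.016,-0.034,0,0,0,0],
    [0,-0.016,-0.034,0,0,0,0],
    [0,-0.016,-0.034,0,0,0,0],
    [0,-0.016,-0.034,0,0,0,0],
    [0,-0.016,-0.034,0,0,0,0],
    [0,-0.016,-0.034,0,0,0,0],
    [0,-0.016,-0.034,0,0,0,0],
    [0,-0.016,-0.033,0,0,0,0],
    [0,-0.016,-0.034,0,0,0,0],
    [0,-0.016,-0.034,0,0,0,0],
  ],
)

```text
time_s: 3.1
tcp_pos: [0.3987, 0.2612, 0.2793]
eef_rot: [179.9, -0.0, -12.0]
contact_force: [1.0, -0.9, -1.1]
gripper_width: 0.0006
gripper_force: 0.0
```

Run:
```python
from plan import *
print(get_state()["joints"].round(1))
rows(now(),[(world(-.16,.2),rot(45),.03,4.)])
```

```text
[ 57.   -1.  -16.4   0.  -74.7  21. ]
[[0,-0.001,0,0.007,0,0.042,0],[0,-0.002,-0.001,0.006,0,0.041,0],[0,-0.002,0,0.006,0,0.042,0],[0,-0.003,-0.001,0.007,0,0.042,0],[0,-0.003,0,0.006,0,0.041,0],[0,-0.003,0,0.005,0,0.042,0],[0,-0.004,-0.001,0.006,0,0.042,0],[0,-0.004,0,0.005,0,0.041,0],[0,-0.005,-0.001,0.005,0,0.042,0],[0,-0.005,0,0.005,0.001,0.042,0],[0,-0.005,0,0.004,0,0.041,0],[0,-0.005,-0.001,0.004,0,0.042,0]]
12 [0.3835 0.2694 0.2006]
```

>>> apply_moves(
  targets=[
    [0,-0.001,0,0.007,0,0.042,0],
    [0,-0.002,-0.001,0.006,0,0.041,0],
    [0,-0.002,0,0.006,0,0.042,0],
    [0,-0.003,-0.001,0.007,0,0.042,0],
    [0,-0.003,0,0.006,0,0.041,0],
    [0,-0.003,0,0.005,0,0.042,0],
    [0,-0.004,-0.001,0.006,0,0.042,0],
    [0,-0.004,0,0.005,0,0.041,0],
    [0,-0.005,-0.001,0.005,0,0.042,0],
    [0,-0.005,0,0.005,0.001,0.042,0],
    [0,-0.005,0,0.004,0,0.041,0],
    [0,-0.005,-0.001,0.004,0,0.042,0],
  ],
)

```text
time_s: 4.1
tcp_pos: [0.3848, 0.2859, 0.2213]
eef_rot: [178.8, -44.1, -12.1]
contact_force: [-0.3, -0.6, -0.4]
gripper_width: 0.0006
gripper_force: 0.0
```

Run:
```python
from plan import *
s=get_state();print(s["joints"].round(1),s["eef_rot"].round(1),s["tcp_pos"].round(4));p,q=now();print("tool z elev",np.degrees(np.arcsin(-q.apply([0,0,1])[2])),"err",np.degrees((q.inv()*rot(45)).magnitude()))
```

```text
[ 91.3  -3.8 -58.2  50.  -61.4 -49. ] [178.8 -44.1 -12.1] [0.3848 0.2859 0.2213]
tool z elev 45.917010294649664 err 1.5494217882859587
```

Run:
```python
from plan import *
A=tip_to_tcp(contact(7,48),48)-.042*X-.008*Z
rows(now(),[(A+.06*Z,rot(48),.015,4.),(A,rot(48),.015,4)])
```

```text
[[0,-0.007,0.002,0.011,0.002,-0.003,0],[0,-0.006,0.002,0.011,0.002,-0.004,0],[0,-0.007,0.002,0.011,0.002,-0.003,0],[0,-0.007,0.003,0.011,0.002,-0.003,0],[0,-0.006,0.002,0.011,0.002,-0.003,0],[0,-0.007,0.002,0.012,0.002,-0.004,-0.001],[0,-0.006,0.003,0.011,0.002,-0.003,0],[0,-0.01,0,0.011,0,0,0],[0,-0.01,0,0.011,0,0,0],[0,-0.01,0,0.011,0,0,0],[0,-0.01,0,0.011,0,0,0]]
11 [0.4002 0.2653 0.0736]
```

>>> apply_moves(
  targets=[
    [0,-0.007,0.002,0.011,0.002,-0.003,0],
    [0,-0.006,0.002,0.011,0.002,-0.004,0],
    [0,-0.007,0.002,0.011,0.002,-0.003,0],
    [0,-0.007,0.003,0.011,0.002,-0.003,0],
    [0,-0.006,0.002,0.011,0.002,-0.003,0],
    [0,-0.007,0.002,0.012,0.002,-0.004,-0.001],
    [0,-0.006,0.003,0.011,0.002,-0.003,0],
  ],
)

```text
time_s: 4.68
tcp_pos: [0.4018, 0.2967, 0.1667]
eef_rot: [177.0, -39.8, -12.0]
contact_force: [-0.2, 0.2, 0.3]
gripper_width: 0.0008
gripper_force: 0.0
```

Run:
```python
from plan import *
s=get_state();print(s["joints"].round(1),s["eef_rot"].round(1),s["tcp_pos"].round(4))
A=tip_to_tcp(contact(7,48),48)-.042*X-.008*Z
print(A)
rows(now(),[(A,rot(48),.015,4)])
```

```text
[ 83.8   2.2 -58.2  52.8 -52.5 -48.7] [177.  -39.8 -12. ] [0.4018 0.2967 0.1667]
[0.40034513 0.26568456 0.0732941 ]
[[0,-0.008,0.004,0.011,0.005,0.003,0],[0,-0.008,0.004,0.011,0.005,0.004,0],[0,-0.008,0.004,0.011,0.004,0.003,0],[0,-0.008,0.004,0.01,0.005,0.004,0],[0,-0.009,0.004,0.011,0.005,0.003,0],[0,-0.008,0.004,0.01,0.005,0.004,0],[0,-0.008,0.004,0.011,0.004,0.003,0]]
7 [0.4006 0.2661 0.0733]
```

```bash
cat > fk.py <<'E'
import numpy as np,itertools
from scipy.optimize import least_squares
from scipy.spatial.transform import Rotation as R
D=[([-59.41,20.59,.633,-.02,-70.135,-16.507],[.1641,-.6542,.2054],[179.9,0,-165.92]),
([57,-1,-16.4,0,-74.7,21],[.3987,.2612,.2793],[179.9,0,-12]),
([91.3,-3.8,-58.2,50,-61.4,-49],[.3848,.2859,.2213],[178.8,-44.1,-12.1]),
([83.8,2.2,-58.2,52.8,-52.5,-48.7],[.4018,.2967,.1667],[177,-39.8,-12])]
S=None
def fk(q,g,s):
    h,a1,L1,e,L2,Lt,d,dw=g
    E=lambda ax,v:R.from_euler(ax,v,degrees=True)
    r=E('z',q[0]);p=np.array([0,0,h])+r.apply([a1,0,0])
    r=r*E('y',q[1]);p=p+r.apply([0,d,L1])
    r=r*E('y',s[0]*q[2]);p=p+r.apply([L2,0,e])
    r=r*E('x',s[1]*q[3])
    r=r*E('y',-q[4]);p=p+r.apply([Lt,dw,0])
    r=r*E('x',s[2]*q[5])
    M=r.as_matrix();return p,M
E
python3 - <<'E'
from fk import *
for s in itertools.product((1,-1),repeat=3):
    # orientation: constant tool offset from first state
    Ms=[fk(q,[0]*8,s)[1] for q,_,_ in D];Rs=[R.from_euler('xyz',o,degrees=True).as_matrix() for *_,o in D]
    C=Ms[0].T@Rs[0]
    err=[np.degrees(R.from_matrix((M@C).T@Q).magnitude()).round(1) for M,Q in zip(Ms,Rs)]
    f=lambda g:np.concatenate([fk(q,g,s)[0]-p for q,p,_ in D])
    b=least_squares(lambda g:np.r_[f(g),1e-3*(g-[.3,0,.35,0,.35,.25,.19,0])],[.3,0,.35,0,.35,.25,.19,0])
    print(s,err,b.x.round(3),abs(f(b.x)).max().round(4))
E
```

```text
(1, 1, 1) [np.float64(0.0), np.float64(81.5), np.float64(135.4), np.float64(133.3)] [-0.263  0.399  0.385 -0.087  0.15  -0.239 -0.281  0.091] 0.0143
(1, 1, -1) [np.float64(0.0), np.float64(33.8), np.float64(141.2), np.float64(143.5)] [-0.263  0.399  0.385 -0.087  0.15  -0.239 -0.281  0.091] 0.0143
(1, -1, 1) [np.float64(0.0), np.float64(81.5), np.float64(83.7), np.float64(86.9)] [-0.06   0.396  0.003  0.459  0.095  0.142 -0.429  0.234] 0.0409
(1, -1, -1) [np.float64(0.0), np.float64(33.8), np.float64(117.4), np.float64(117.4)] [-0.06   0.396  0.003  0.459  0.095  0.142 -0.429  0.234] 0.0409
(-1, 1, 1) [np.float64(0.0), np.float64(75.0), np.float64(84.7), np.float64(79.3)] [-0.051 -0.086  0.686 -0.242  0.615 -0.047 -0.605  0.412] 0.0201
(-1, 1, -1) [np.float64(0.0), np.float64(0.1), np.float64(100.0), np.float64(105.6)] [-0.051 -0.086  0.686 -0.242  0.615 -0.047 -0.605  0.412] 0.0201
(-1, -1, 1) [np.float64(0.0), np.float64(75.0), np.float64(65.0), np.float64(64.4)] [ 0.201 -0.002  0.601 -0.001  0.466  0.399  0.001 -0.193] 0.0003
(-1, -1, -1) [np.float64(0.0), np.float64(0.0), np.float64(0.1), np.float64(0.1)] [ 0.201 -0.002  0.601 -0.001  0.466  0.399  0.001 -0.193] 0.0003
```

```bash
cat >> fk.py <<'E'
G=least_squares(lambda g:np.r_[np.concatenate([fk(q,g,(-1,-1,-1))[0]-p for q,p,_ in D]),1e-4*(g-[.2,0,.6,0,.466,.399,0,-.193])],[.2,0,.6,0,.466,.399,0,-.193]).x
C=fk(D[0][0],G,(-1,-1,-1))[1].T@R.from_euler('xyz',D[0][2],degrees=True).as_matrix()
LO=np.array([-176.03,-82.01,-58.28,-173.87,-174.79,-173.66])+.5;HI=np.array([176.03,121.73,71.71,95.51,-.11,173.66])-.5
def FK(q):
    p,M=fk(q,G,(-1,-1,-1));return p,M@C
def IK(p,M,seed):
    def f(q):
        P,N=FK(q);return np.r_[(P-p)*10,R.from_matrix(N.T@M).as_rotvec()]
    b=least_squares(f,np.clip(seed,LO+.1,HI-.1),bounds=(LO,HI),x_scale=30,max_nfev=60)
    return b.x,np.linalg.norm(b.fun)
E
python3 - <<'E'
from fk import *
from plan import X,Y,Z,O
rng=np.random.default_rng(0)
e0=np.array([*O,0])-.1*X
now=[83.8,2.2,-58.2,52.8,-52.5,-48.7]
for al in (-100,-70,-40,-12,15,40,70):
  for ph in (40,55):
    a,p=np.radians([al,ph]);z=np.array([np.cos(p)*np.cos(a),np.cos(p)*np.sin(a),-np.sin(p)])
    tip=e0+.02*X+.068*Z;T=tip-.019*z
    res=[]
    for fl in(1,-1):
        y=fl*np.array([-np.sin(a),np.cos(a),0]);M=np.stack([np.cross(y,z),y,z],1)
        for k in range(7):
            s=now if k==0 else rng.uniform(LO,HI) if k>2 else rng.uniform([-20,-40,-58,-170,-120,-170],[100,60,20,95,-10,170])
            q,e=IK(T,M,s)
            if e<.01:
                if not any(np.abs(q-r[1]).max()<3 for r in res): res.append((fl,q))
    print(al,ph,[(f,q.round(0).tolist()) for f,q in res])
E
```

```text
-100 40 [(1, [62.0, 42.0, -6.0, 14.0, -91.0, 102.0]), (-1, [62.0, 42.0, -6.0, 14.0, -91.0, -78.0])]
-100 55 [(1, [60.0, 32.0, -13.0, 12.0, -79.0, 105.0]), (-1, [60.0, 32.0, -13.0, 12.0, -79.0, -75.0])]
-70 40 [(1, [72.0, 34.0, -28.0, 29.0, -74.0, 108.0]), (-1, [72.0, 34.0, -28.0, 29.0, -74.0, -72.0])]
-70 55 [(1, [68.0, 25.0, -30.0, 25.0, -65.0, 115.0]), (-1, [68.0, 25.0, -30.0, 25.0, -65.0, -65.0])]
-40 40 [(1, [78.0, 23.0, -53.0, 54.0, -57.0, 104.0]), (-1, [78.0, 23.0, -53.0, 54.0, -57.0, -76.0])]
-40 55 [(1, [71.0, 16.0, -50.0, 45.0, -48.0, 120.0]), (-1, [71.0, 16.0, -50.0, 46.0, -48.0, -60.0])]
-12 40 []
-12 55 []
15 40 []
15 55 []
40 40 [(1, [11.0, 3.0, -42.0, -92.0, -22.0, 22.0]), (-1, [11.0, 3.0, -42.0, -92.0, -22.0, -158.0])]
40 55 []
70 40 [(1, [3.0, 13.0, -30.0, -69.0, -49.0, 27.0]), (-1, [3.0, 13.0, -30.0, -69.0, -49.0, -153.0])]
70 55 [(1, [25.0, 6.0, -31.0, -44.0, -35.0, -12.0]), (-1, [25.0, 6.0, -31.0, -45.0, -35.0, 168.0])]
```

```bash
cat > swing.py <<'E'
from plan import *
import fk
AL=-50.
def ori(phi):
    a,p=np.radians([AL,phi]);z=np.array([np.cos(p)*np.cos(a),np.cos(p)*np.sin(a),-np.sin(p)]);y=np.array([np.sin(a),-np.cos(a),0])
    return R.from_matrix(np.stack([np.cross(y,z),y,z],1))
gx,gy,gz=np.meshgrid(np.linspace(-.0095,.0095,5),np.linspace(-.021,.021,9),np.linspace(-.04,.019,60))
B=np.stack([gx,gy,gz],-1).reshape(-1,3)
PH=lambda th:float(np.interp(th,[0,20,100,130],[45,45,85,90]))
def pose(th,lead=0.,r=.08,phi=None):
    q=ori(PH(th) if phi is None else phi);t=np.radians(th)
    e=-np.cos(t)*X+np.sin(t)*Z;m=np.sin(t)*X+np.cos(t)*Z;H=np.r_[O,.085]
    tip=H+r*e;P=tip-q.apply([0,0,.019])
    W=q.apply(B)+P-H;rr=W@e;yy=W@Y;nn=W@m
    inn=(rr>.02)&(rr<.1)&(abs(yy)<.046);disc=np.hypot(rr-.068,yy)<.025
    pen=(nn+np.where(disc,.006,.003))[inn].max()
    return P+(lead-pen)*m,q
E
python3 - <<'E'
from swing import *
s=[75,22,-45,45,-57,-72]
P,q=pose(7);ua=np.array([np.cos(np.radians(AL)),np.sin(np.radians(AL)),0])
L=[("pre",P-.06*X-.03*Z*0+.04*Z,q),("appr",P-.05*X-.008*Z,q),("under",P-.008*Z,q)]+[(th,*pose(th)) for th in range(7,181,12)]+[(180,*pose(180))]
for n,p,q in L:
    j,e=fk.IK(p,q.as_matrix(),s);s=j;print(n,p.round(3),"tipz",(p+q.apply([0,0,.019]))[2].round(3),j.round(0),round(e,4))
E
```

```text
pre [0.389 0.277 0.1  ] tipz 0.086 [ 84.  21. -44.  34. -64. -71.] 0.0
appr [0.399 0.274 0.052] tipz 0.038 [ 82.  26. -46.  38. -58. -75.] 0.0
under [0.448 0.264 0.052] tipz 0.038 [ 76.  26. -46.  44. -56. -73.] 0.0
7 [0.448 0.264 0.06 ] tipz 0.046 [ 76.  26. -46.  43. -57. -72.] 0.0
19 [0.445 0.265 0.089] tipz 0.075 [ 77.  23. -44.  41. -61. -69.] 0.0
31 [0.448 0.263 0.112] tipz 0.097 [ 74.  19. -42.  37. -60. -63.] 0.0
43 [0.456 0.261 0.133] tipz 0.117 [ 71.  15. -40.  33. -59. -55.] 0.0
55 [0.467 0.257 0.151] tipz 0.135 [ 67.  12. -36.  29. -59. -46.] 0.0
67 [0.481 0.253 0.166] tipz 0.148 [ 63.  10. -32.  23. -59. -37.] 0.0
79 [0.497 0.248 0.177] tipz 0.159 [ 57.  10. -27.  17. -59. -27.] 0.0
91 [0.514 0.244 0.184] tipz 0.165 [ 52.  10. -21.  11. -61. -17.] 0.0
103 [0.532 0.239 0.188] tipz 0.169 [ 47.  12. -16.   5. -63.  -9.] 0.0
115 [0.551 0.234 0.187] tipz 0.168 [ 43.  14. -13.   3. -64.  -5.] 0.0
127 [0.572 0.229 0.18 ] tipz 0.161 [ 40.  16. -10.   1. -64.  -1.] 0.0
139 [0.589 0.226 0.169] tipz 0.15 [ 39.  18.  -8.   0. -64.   1.] 0.0
151 [0.602 0.223 0.154] tipz 0.135 [ 38.  20.  -8.   0. -63.   2.] 0.0
163 [0.612 0.221 0.136] tipz 0.117 [ 37.  21.  -8.   0. -61.   3.] 0.0
175 [0.617 0.22  0.118] tipz 0.099 [ 37.  22.  -9.   0. -59.   3.] 0.0
180 [0.618 0.219 0.11 ] tipz 0.091 [ 37.  23.  -9.   0. -58.   3.] 0.0
```

```bash
sed -i 's/r=.08,/r=.083,/' swing.py
python3 - <<'E'
from swing import *
P,q=pose(7)
rows(now(),[(P-.062*X+.06*Z,q,.012,4),(P-.062*X-.008*Z,q,.015,4)])
E
```

```text
[[0,-0.004,0.002,0.003,-0.025,0.005,0.031],[0,-0.003,0.002,0.002,-0.025,0.004,0.031],[0,-0.004,0.003,0.003,-0.026,0.005,0.032],[0,-0.003,0.002,0.003,-0.025,0.005,0.031],[0,-0.004,0.002,0.003,-0.025,0.005,0.031],[0,-0.003,0.003,0.003,-0.025,0.004,0.031],[0,-0.003,0.002,0.003,-0.026,0.005,0.032],[0,-0.003,0.003,0.003,-0.025,0.005,0.031],[0,-0.003,0.002,0.003,-0.025,0.004,0.031],[0,-0.003,0.003,0.003,-0.025,0.005,0.031],[0,-0.01,0,0.01,0,0,0],[0,-0.009,0,0.009,0,0,0],[0,-0.01,0,0.01,0,0,0],[0,-0.01,0,0.01,0,0,0],[0,-0.009,0,0.009,0,0,0]]
15 [0.3846 0.2773 0.0559]
```

Do the first ten (re-orienting) rows, then check.

>>> apply_moves(
  targets=[
    [0,-0.004,0.002,0.003,-0.025,0.005,0.031],
    [0,-0.003,0.002,0.002,-0.025,0.004,0.031],
    [0,-0.004,0.003,0.003,-0.026,0.005,0.032],
    [0,-0.003,0.002,0.003,-0.025,0.005,0.031],
    [0,-0.004,0.002,0.003,-0.025,0.005,0.031],
    [0,-0.003,0.003,0.003,-0.025,0.004,0.031],
    [0,-0.003,0.002,0.003,-0.026,0.005,0.032],
    [0,-0.003,0.003,0.003,-0.025,0.005,0.031],
    [0,-0.003,0.002,0.003,-0.025,0.004,0.031],
    [0,-0.003,0.003,0.003,-0.025,0.005,0.031],
  ],
)

```text
time_s: 5.52
tcp_pos: [0.3844, 0.2774, 0.1238]
eef_rot: [-179.9, -45.1, -50.2]
contact_force: [0.1, 0.2, 0.9]
gripper_width: 0.0004
gripper_force: 0.0
```

Run:
```python
from swing import *
s=get_state();print(s["time_s"],s["joints"].round(1),s["tcp_pos"].round(4))
P,q=pose(7);p0,q0=now();print(P-.062*X+.06*Z,np.degrees((q0.inv()*q).as_rotvec()).round(2))
a=rows((p0,q0),[(P-.062*X-.008*Z,q,.015,4)])
rows(a,[(P-.008*Z,q,.012,4)])
```

```text
5.5167 [ 85.2  19.4 -42.7  32.8 -67.1 -69.1] [0.3844 0.2774 0.1238]
[0.38471561 0.27746293 0.12340278] [ 0.04 -0.05 -0.13]
[[0,-0.01,0,0.01,0,0,0],[0,-0.009,0,0.009,0,0,-0.001],[0,-0.01,0,0.01,0,0,0],[0,-0.01,0,0.01,0,0,0],[0,-0.009,0,0.009,0,-0.001,0]]
5 [0.3845 0.2774 0.0559]
[[0,0.006,-0.006,0.006,0,0,0],[0,0.005,-0.007,0.006,0,0,0],[0,0.006,-0.006,0.005,0,0,0],[0,0.006,-0.007,0.006,0,0,0],[0,0.006,-0.006,0.006,0,0,0],[0,0.005,-0.006,0.006,0,0,0]]
6 [0.445  0.2644 0.0552]
```

>>> apply_moves(
  targets=[
    [0,-0.01,0,0.01,0,0,0],
    [0,-0.009,0,0.009,0,0,0],
    [0,-0.01,0,0.01,0,0,0],
    [0,-0.01,0,0.01,0,0,0],
    [0,-0.009,0,0.009,0,0,0],
    [0,0.006,-0.006,0.006,0,0,0],
    [0,0.005,-0.007,0.006,0,0,0],
    [0,0.006,-0.006,0.005,0,0,0],
    [0,0.006,-0.007,0.006,0,0,0],
    [0,0.006,-0.006,0.006,0,0,0],
    [0,0.005,-0.006,0.006,0,0,0],
  ],
)

```text
time_s: 6.43
tcp_pos: [0.446, 0.2642, 0.0564]
eef_rot: [-179.9, -45.0, -50.0]
contact_force: [0.1, -0.1, 1.1]
gripper_width: 0.0009
gripper_force: 0.0
```

Run:
```python
from swing import *
from plant import capture
import cv2
s=get_state();print(s["time_s"],s["joints"].round(1),s["tcp_pos"].round(4),s["contact_force"].round(1))
c=capture("scene")["frame"][200:320,260:420,::-1];cv2.imwrite("pics/c2.png",cv2.resize(c,(800,600),interpolation=cv2.INTER_CUBIC))
a=rows(now(),[(*pose(t),.012,4) for t in np.arange(14,62,6)])
rows(a,[(*pose(t),.012,4) for t in np.arange(62,152,6)])
```

```text
6.4333 [ 75.9  26.  -46.4  43.4 -56.8 -73. ] [0.446  0.2642 0.0564] [ 0.1 -0.1  1.1]
[[0,0.005,0.001,-0.006,0,0,0],[0,0.005,0,-0.007,0,0,0],[0,0.005,0.001,-0.006,-0.001,0,-0.001],[0,0.005,0,-0.005,0,0,0],[0,0.004,0,-0.005,0,0,0],[0,0.01,-0.001,-0.007,0,-0.034,0],[0,0.009,-0.001,-0.007,0,-0.033,0],[0,0.009,-0.002,-0.006,0,-0.033,0],[0,0.009,-0.002,-0.006,0,-0.034,0],[0,0.01,-0.004,-0.005,0,-0.033,0],[0,0.009,-0.003,-0.005,0,-0.033,0]]
11 [0.467  0.2566 0.1558]
[[0,0.008,-0.004,-0.004,0.001,-0.034,0],[0,0.009,-0.004,-0.003,0,-0.033,0],[0,0.008,-0.005,-0.003,0,-0.033,0],[0,0.009,-0.005,-0.003,0,-0.034,0],[0,0.008,-0.005,-0.002,0,-0.033,0],[0,0.008,-0.005,-0.001,0,-0.033,0],[0,0.009,-0.006,-0.001,0,-0.034,0],[0,0.008,-0.006,0,0,-0.018,0],[0,0.008,-0.006,0.001,0,-0.011,0],[0,0.005,-0.004,0.001,0,-0.006,0],[0,0.004,-0.003,0.002,0,-0.005,0],[0,0.008,-0.006,0.003,0,-0.012,0],[0,0.008,-0.006,0.004,0,-0.011,0],[0,0.007,-0.005,0.005,0,-0.003,0],[0,0.006,-0.005,0.007,0,0,0],[0,0.006,-0.005,0.007,0,0,0]]
16 [0.5992 0.2236 0.1623]
```

View pics/c2.png

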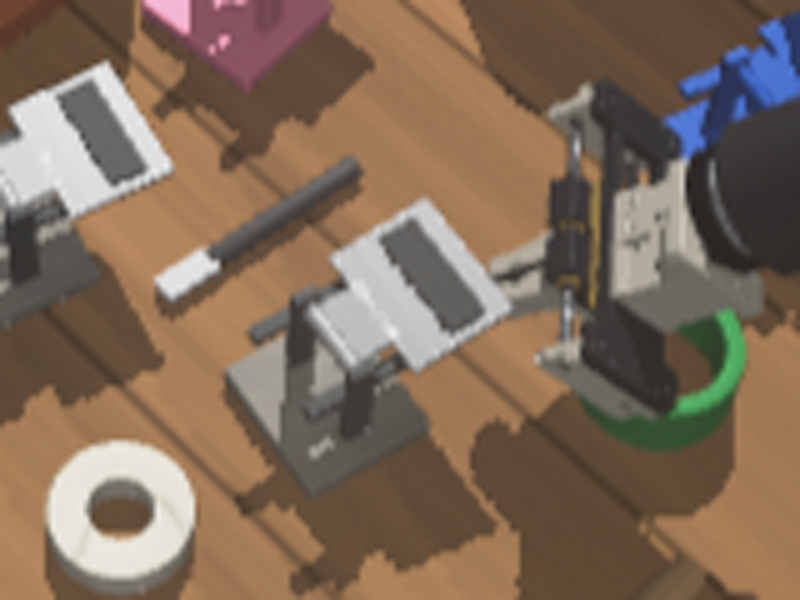

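Fingertips are under the free edge at about (510,300), and the gripper clears the tape roll. Now I lift slowly.

Run:
```python
from swing import *
rows(now(),[(*pose(t),.007,4) for t in np.arange(14,48,3)])
```

```text
[[0,0.004,0,-0.005,0,0,0],[0,0.003,0.001,-0.005,0,0,0],[0,0.004,0,-0.005,0,0,0],[0,0.004,0.001,-0.004,-0.001,0,-0.001],[0,0.002,0,-0.003,0,0,0],[0,0.003,0,-0.002,0,0,0],[0,0.004,0,-0.005,0,0,0],[0,0.005,0,-0.004,0,-0.017,0],[0,0.004,-0.001,-0.003,0,-0.017,0],[0,0.005,0,-0.004,0,-0.016,0],[0,0.005,-0.001,-0.003,0,-0.017,0],[0,0.004,-0.001,-0.003,0,-0.017,0],[0,0.005,-0.001,-0.004,0,-0.016,0],[0,0.004,-0.001,-0.003,0,-0.017,0],[0,0.005,-0.001,-0.003,0,-0.017,0],[0,0.005,-0.002,-0.002,0,-0.016,0]]
16 [0.4581 0.2594 0.1423]
```

>>> apply_moves(
  targets=[
    [0,0.004,0,-0.005,0,0,0],
    [0,0.003,0.001,-0.005,0,0,0],
    [0,0.004,0,-0.005,0,0,0],
    [0,0.004,0.001,-0.004,0,0,0],
    [0,0.002,0,-0.003,0,0,0],
    [0,0.003,0,-0.002,0,0,0],
    [0,0.004,0,-0.005,0,0,0],
    [0,0.005,0,-0.004,0,-0.017,0],
    [0,0.004,-0.001,-0.003,0,-0.017,0],
    [0,0.005,0,-0.004,0,-0.016,0],
    [0,0.005,-0.001,-0.003,0,-0.017,0],
    [0,0.004,-0.001,-0.003,0,-0.017,0],
    [0,0.005,-0.001,-0.004,0,-0.016,0],
    [0,0.004,-0.001,-0.003,0,-0.017,0],
    [0,0.005,-0.001,-0.003,0,-0.017,0],
    [0,0.005,-0.002,-0.002,0,-0.016,0],
  ],
)

```text
time_s: 7.82
tcp_pos: [0.456, 0.2604, 0.143]
eef_rot: [-179.9, -31.5, -49.9]
contact_force: [-0.2, -0.2, -0.7]
gripper_width: 0.0006
gripper_force: 0.0
```

Run:
```python
from swing import *
from plant import capture
import cv2
s=get_state();print(s["time_s"],s["tcp_pos"].round(4),s["contact_force"].round(1),pose(47)[0])
c=capture("scene")["frame"][200:320,260:420,::-1];cv2.imwrite("pics/c3.png",cv2.resize(c,(800,600),interpolation=cv2.INTER_CUBIC))
rows(now(),[(*pose(t),.007,4) for t in np.arange(50,104,3)])
```

```text
7.8167 [0.456  0.2604 0.143 ] [-0.2 -0.2 -0.7] [0.45776165 0.25972881 0.14237013]
[[0,0.005,-0.002,0,-0.002,-0.015,0],[0,0.004,-0.002,-0.003,0,-0.016,0],[0,0.005,-0.002,-0.002,0,-0.017,0],[0,0.004,-0.001,-0.002,0,-0.017,0],[0,0.004,-0.002,-0.002,0,-0.016,0],[0,0.005,-0.003,-0.002,0,-0.017,0],[0,0.004,-0.002,-0.002,0,-0.017,0],[0,0.004,-0.002,-0.002,0,-0.016,0],[0,0.004,-0.002,-0.001,0,-0.017,0],[0,0.005,-0.003,-0.001,0,-0.017,0],[0,0.004,-0.002,-0.002,0,-0.016,0],[0,0.004,-0.003,-0.001,0,-0.017,0],[0,0.004,-0.002,-0.001,0,-0.017,0],[0,0.004,-0.003,-0.001,0,-0.016,0],[0,0.004,-0.003,0,0,-0.017,0],[0,0.004,-0.002,-0.001,0,-0.017,0],[0,0.005,-0.003,0,0,-0.016,0],[0,0.004,-0.003,0,0,-0.013,0]]
18 [0.5297 0.2388 0.1901]
```

View pics/c3.png

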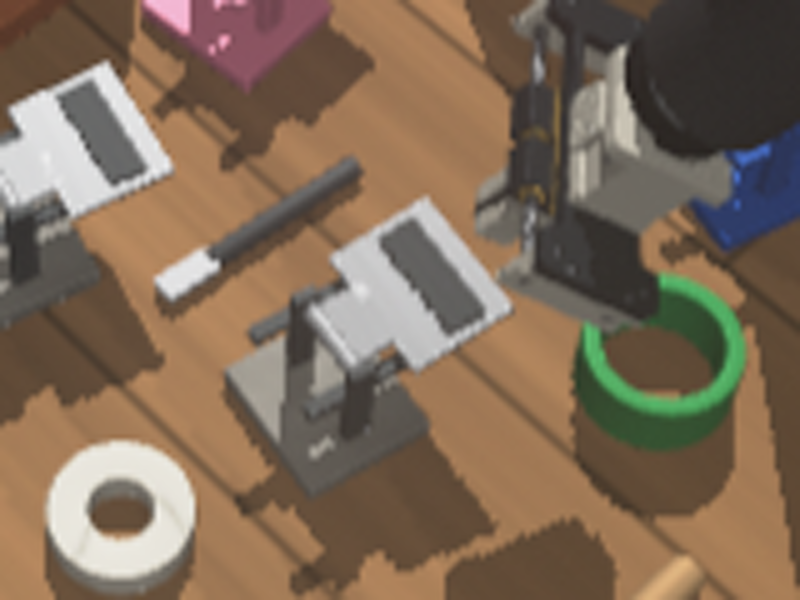

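Run:
```python
from swing import *
from plant import capture
from h import cloud
import cv2
p,q=now();out=[]
for n in("scene","top"):
    c=capture(n);K,T=c["camera_matrix"],c["T"];f=np.ascontiguousarray(c["frame"][...,::-1])
    def pr(w):
        x=T[:3,:3].T@(w-T[:3,3]);v=K@(x/x[2]);return v[:2]
    u0,v0=(300,190) if n=="scene" else (140,150)
    s=5;im=cv2.resize(f[v0:v0+120,u0:u0+80],(400,600),interpolation=cv2.INTER_CUBIC)
    for w,col in((p,(0,0,255)),(p+q.apply([0,0,.019]),(0,255,0)),(p-q.apply([0,0,.047]),(255,0,0)),(world(-.1*np.cos(.12),.085+.1*np.sin(.12)),(255,0,255)),(world(0,.085),(255,255,0))):
        a=(pr(w)-[u0,v0]+.5)*s;cv2.circle(im,tuple(a.astype(int).tolist()),4,col,-1)
    out.append(im)
    P=cloud(c).reshape(-1,3);d=P-np.r_[O,0];x=d@X;y=d@Y
    for lo in np.arange(-.11,-.02,.02):
        g=(x>lo)&(x<lo+.01)&(abs(y)<.04)&(P[:,2]>.07)&(P[:,2]<.12);print(n,lo.round(2),g.sum(),np.median(P[g,2]).round(4) if g.any() else 0)
cv2.imwrite("pics/c4.png",np.hstack(out))
```

```text
scene -0.11 1 0.1009
scene -0.09 69 0.102
scene -0.07 82 0.1004
scene -0.05 86 0.0953
scene -0.03 80 0.0915
top -0.11 2 0.0992
top -0.09 110 0.1007
top -0.07 136 0.0998
top -0.05 134 0.0941
top -0.03 110 0.09
```

View pics/c4.png

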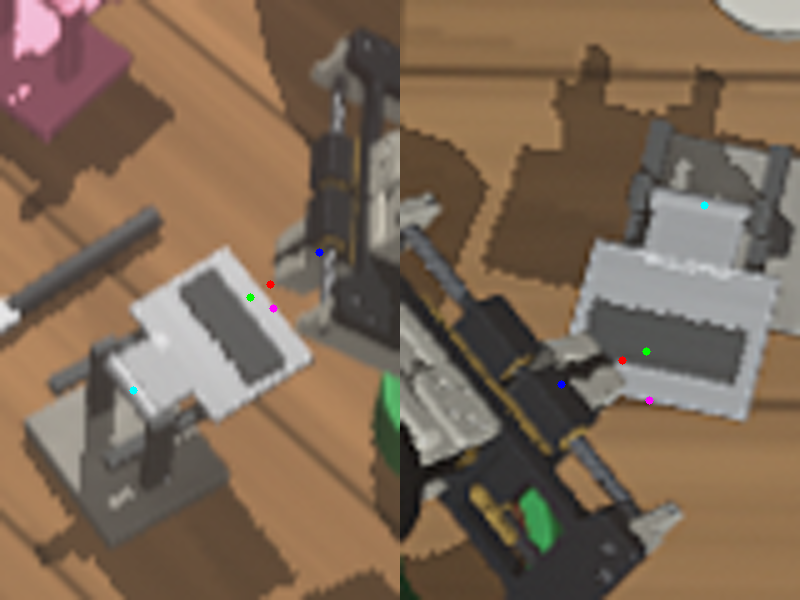

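Run:
```python
from swing import *
from plant import capture
from h import cloud
p,q=now()
for n in("scene","top"):
    P=cloud(capture(n)).reshape(-1,3);P=P[P[:,2]>.112];L=q.inv().apply(P-p)
    for lo in np.arange(-.06,.03,.01):
        g=(L[:,2]>lo)&(L[:,2]<lo+.01)&(abs(L[:,0])<.06)&(abs(L[:,1])<.11)
        if g.any():print(n,lo.round(2),g.sum(),"x",np.percentile(L[g,0],[2,98]).round(3),"y",np.percentile(L[g,1],[2,25,50,75,98]).round(3))
```

```text
scene -0.06 14 x [-0.003  0.017] y [-0.02  -0.018 -0.015 -0.01  -0.008]
scene -0.05 30 x [0.001 0.015] y [-0.017 -0.015 -0.002  0.008  0.019]
scene -0.04 29 x [-0.007  0.016] y [-0.017 -0.014 -0.012  0.002  0.015]
scene -0.03 28 x [-0.006  0.015] y [-0.016 -0.012 -0.005  0.007  0.017]
top -0.06 24 x [0.008 0.012] y [-0.016 -0.011 -0.007  0.009  0.017]
top -0.05 40 x [0.007 0.012] y [-0.017 -0.007  0.     0.011  0.017]
top -0.04 46 x [-0.003  0.012] y [-0.014 -0.006  0.003  0.012  0.017]
top -0.03 30 x [-0.007  0.011] y [-0.015 -0.008  0.003  0.01   0.016]
top -0.02 3 x [0.005 0.008] y [-0.004 -0.003 -0.002 -0.001  0.   ]
```

Run:
```python
from swing import *
from plant import capture
from h import cloud
p,q=now()
for n in("scene","top"):
    c=capture(n);P=cloud(c).reshape(-1,3);P=P[P[:,2]>.112];L=q.inv().apply(P-p)
    for lo in np.arange(-.2,-.01,.01):
        g=(L[:,2]>lo)&(L[:,2]<lo+.01)&(abs(L[:,0])<.08)&(abs(L[:,1])<.12)
        if g.any():print(n,lo.round(2),g.sum(),"x",np.percentile(L[g,0],[2,98]).round(3),"y",np.percentile(L[g,1],[0,5,50,95,100]).round(3))
    L2=L[(abs(L[:,0])<.03)&(abs(L[:,1])<.03)&(L[:,2]<.05)];print("max z",np.sort(L2[:,2])[-8:].round(4))
```

```text
scene -0.2 112 x [-0.014  0.04 ] y [-0.04  -0.035 -0.023  0.009  0.022]
scene -0.19 247 x [-0.035  0.042] y [-0.052 -0.049 -0.037  0.004  0.025]
scene -0.18 75 x [-0.028  0.043] y [-0.052 -0.05  -0.046  0.002  0.017]
scene -0.17 44 x [-0.018  0.025] y [-0.052 -0.051 -0.048 -0.039 -0.023]
scene -0.16 65 x [-0.018  0.03 ] y [-0.051 -0.05  -0.046  0.01   0.015]
scene -0.15 90 x [-0.018  0.029] y [-0.054 -0.05  -0.042  0.01   0.019]
scene -0.14 175 x [-0.021  0.04 ] y [-0.098 -0.091 -0.043  0.088  0.095]
scene -0.13 552 x [-0.032  0.041] y [-0.097 -0.095 -0.057  0.091  0.1  ]
scene -0.12 136 x [-0.032  0.043] y [-0.096 -0.094 -0.021  0.085  0.096]
scene -0.11 211 x [-0.015  0.043] y [-0.093 -0.088 -0.002  0.082  0.087]
scene -0.1 162 x [-0.03   0.043] y [-0.091 -0.089 -0.031  0.084  0.088]
scene -0.09 47 x [-0.03   0.042] y [-0.089 -0.088 -0.033  0.084  0.087]
scene -0.07 7 x [-0.003  0.014] y [-0.021 -0.021 -0.018 -0.015 -0.014]
scene -0.06 17 x [-0.003  0.017] y [-0.019 -0.019 -0.013  0.014  0.014]
scene -0.05 28 x [0.001 0.015] y [-0.017 -0.016 -0.006  0.015  0.016]
scene -0.04 36 x [
[... 874 characters left out ...]
0.075  0.094]
top -0.1 170 x [-0.027  0.04 ] y [-0.088 -0.083  0.01   0.085  0.089]
top -0.09 27 x [0.002 0.038] y [-0.085 -0.083 -0.004  0.088  0.088]
top -0.08 1 x [0.011 0.011] y [-0.007 -0.007 -0.007 -0.007 -0.007]
top -0.07 6 x [0.01  0.013] y [-0.01  -0.01  -0.009 -0.007 -0.007]
top -0.06 22 x [0.009 0.013] y [-0.016 -0.013 -0.003  0.017  0.018]
top -0.05 42 x [0.004 0.012] y [-0.017 -0.015 -0.001  0.016  0.016]
top -0.04 46 x [-0.001  0.014] y [-0.016 -0.013  0.003  0.016  0.016]
top -0.03 35 x [-0.01   0.012] y [-0.016 -0.014  0.002  0.016  0.016]
top -0.02 1 x [0.009 0.009] y [-0.002 -0.002 -0.002 -0.002 -0.002]
max z [-0.0238 -0.0236 -0.0233 -0.0229 -0.0227 -0.022  -0.0218 -0.0194]
```

The depth data show that the real fingertips lie about 21 mm *behind* the reported TCP, not 19 mm ahead. That is a 40 mm offset along tool z, and the body is shifted by the same amount, so the lift passed in front of the plate without touching it. I'll re-plan with this correction.

```bash
sed -i 's/np.linspace(-.04,.019,60)/np.linspace(-.08,-.021,60)/; s/np.linspace(-.021,.021,9)/np.linspace(-.017,.017,9)/; s/\[0,0,.019\]/[0,0,-.021]/' swing.py
python3 - <<'E'
from swing import *
s=get_state()["joints"]
P,q=pose(7)
L=[("pre",P-.065*X+.06*Z,q),("appr",P-.065*X-.008*Z,q),("under",P-.008*Z,q)]+[(th,*pose(th)) for th in list(range(7,181,12))+[180]]
for n,p,qq in L:
    j,e=fk.IK(p,qq.as_matrix(),s);s=j;print(n,p.round(3),"tipz",(p+qq.apply([0,0,-.021]))[2].round(3),j.round(0),round(e,4))
a=rows(now(),[(L[0][1],q,.012,4),(L[1][1],q,.012,4)])
rows(a,[(L[2][1],q,.01,4)])
E
```

```text
pre [0.4   0.256 0.098] tipz 0.113 [ 82.  21. -46.  36. -63. -71.] 0.0
appr [0.4   0.256 0.03 ] tipz 0.045 [ 81.  27. -50.  41. -55. -78.] 0.0
under [0.464 0.243 0.03 ] tipz 0.045 [ 72.  28. -49.  49. -53. -76.] 0.0
7 [0.464 0.243 0.038] tipz 0.053 [ 72.  27. -49.  48. -54. -75.] 0.0
19 [0.462 0.243 0.066] tipz 0.08 [ 73.  24. -48.  45. -56. -72.] 0.0
31 [0.464 0.244 0.086] tipz 0.102 [ 71.  20. -46.  41. -55. -65.] 0.0
43 [0.47  0.244 0.104] tipz 0.122 [ 68.  16. -43.  37. -54. -56.] 0.0
55 [0.479 0.243 0.12 ] tipz 0.138 [ 65.  14. -39.  31. -54. -47.] 0.0
67 [0.491 0.242 0.132] tipz 0.152 [ 61.  12. -35.  25. -54. -38.] 0.0
79 [0.505 0.24  0.142] tipz 0.162 [ 56.  12. -30.  18. -54. -28.] 0.0
91 [0.52  0.238 0.148] tipz 0.168 [ 51.  13. -24.  11. -56. -17.] 0.0
103 [0.537 0.236 0.15 ] tipz 0.171 [ 46.  14. -19.   5. -58.  -9.] 0.0
115 [0.555 0.232 0.149] tipz 0.17 [ 43.  16. -15.   3. -59.  -5.] 0.0
127 [0.575 0.228 0.141] tipz 0.162 [ 40.  18. -12.   1. -60.  -0.] 0.0
139 [0.592 0.225 0.13 ] tipz 0.151 [ 38.  20. -11.   0. -59.   2.] 0.0
151 [0.605 0.222 0.114] tipz 0.135 [ 37.  2
[... 155 characters left out ...]
-55.   4.] 0.0
180 [0.621 0.219 0.07 ] tipz 0.091 [ 36.  25. -11.   0. -54.   4.] 0.0
[[0,-0.008,0.007,0.003,0,0.025,0],[0,-0.009,0.008,0.003,0,0.025,0],[0,-0.009,0.007,0.003,0,0.024,0],[0,-0.009,0.008,0.002,-0.001,0.025,0.001],[0,-0.009,0.007,0.002,0,0.025,0],[0,-0.009,0.008,0.002,0,0.025,0],[0,-0.008,0,0.008,0,0,0],[0,-0.008,0,0.008,0,0,0],[0,-0.008,0,0.008,0,0,0],[0,-0.008,0,0.008,0,0,0],[0,-0.008,0,0.008,0,0,0],[0,-0.008,0,0.008,0,0,0]]
12 [0.4001 0.2566 0.0299]
[[0,0.005,-0.006,0.005,0,0,0],[0,0.005,-0.005,0.005,0,0,0],[0,0.006,-0.006,0.006,0,0,0],[0,0.005,-0.006,0.005,0,0,0],[0,0.005,-0.006,0.005,0,0,0],[0,0.005,-0.005,0.005,0,0,0],[0,0.005,-0.006,0.005,0,0,0]]
7 [0.4634 0.2433 0.0299]
```

>>> apply_moves(
  targets=[
    [0,-0.008,0.007,0.003,0,0.025,0],
    [0,-0.009,0.008,0.003,0,0.025,0],
    [0,-0.009,0.007,0.003,0,0.024,0],
    [0,-0.009,0.008,0.002,0,0.025,0],
    [0,-0.009,0.007,0.002,0,0.025,0],
    [0,-0.009,0.008,0.002,0,0.025,0],
    [0,-0.008,0,0.008,0,0,0],
    [0,-0.008,0,0.008,0,0,0],
    [0,-0.008,0,0.008,0,0,0],
    [0,-0.008,0,0.008,0,0,0],
    [0,-0.008,0,0.008,0,0,0],
    [0,-0.008,0,0.008,0,0,0],
  ],
)

```text
time_s: 9.17
tcp_pos: [0.4006, 0.2567, 0.0292]
eef_rot: [-179.9, -44.9, -50.0]
contact_force: [0.8, 0.1, 0.5]
gripper_width: 0.0004
gripper_force: 0.0
```

>>> apply_moves(
  targets=[
    [0,0.005,-0.006,0.005,0,0,0],
    [0,0.005,-0.005,0.005,0,0,0],
    [0,0.006,-0.006,0.006,0,0,0],
    [0,0.005,-0.006,0.005,0,0,0],
    [0,0.005,-0.006,0.005,0,0,0],
    [0,0.005,-0.005,0.005,0,0,0],
    [0,0.005,-0.006,0.005,0,0,0],
  ],
)

```text
time_s: 9.75
tcp_pos: [0.464, 0.2445, 0.0298]
eef_rot: [-179.9, -44.8, -49.9]
contact_force: [-69.4, 16.7, 10.7]
gripper_width: 0.0006
gripper_force: 29.8
```

Run:
```python
from swing import *
s=get_state();print(s["time_s"],s["joints"].round(1),s["tcp_pos"].round(4),s["contact_force"].round(1))
rows(now(),[(*pose(t),.007,4) for t in np.arange(14,60,3)])
```

```text
9.75 [ 71.8  27.6 -49.5  49.3 -52.5 -76.3] [0.464  0.2445 0.0298] [-69.4  16.7  10.7]
[[0,0.004,0.001,-0.004,-0.001,0.001,0],[0,0.004,0,-0.005,0,0,0],[0,0.005,0.001,-0.004,-0.001,0.001,0],[0,0.004,0,-0.005,0,0,0],[0,0.005,0,-0.005,0,0,0],[0,0.005,0,-0.004,0,0,0],[0,0.003,0,-0.004,0,-0.016,0],[0,0.004,0,-0.003,0,-0.017,0],[0,0.003,-0.001,-0.004,0,-0.017,0],[0,0.004,-0.001,-0.003,0,-0.016,0],[0,0.003,-0.001,-0.003,0,-0.017,0],[0,0.004,-0.001,-0.003,0,-0.017,0],[0,0.004,-0.001,-0.003,0,-0.016,0],[0,0.003,-0.002,-0.003,0,-0.017,0],[0,0.004,-0.001,-0.003,0,-0.017,0],[0,0.003,-0.002,-0.002,0,-0.016,0],[0,0.003,-0.001,-0.002,0,-0.017,0],[0,0.004,-0.002,-0.003,0,-0.017,0],[0,0.003,-0.002,-0.002,0,-0.016,0]]
19 [0.4827 0.2425 0.1246]
```

Run:
```python
from swing import *
from plant import capture
from h import cloud
import cv2
s=get_state();print(s["moment"].round(2),s["contact_force"])
out=[]
for n,(u0,v0) in(("scene",(310,200)),("top",(140,170))):
    c=capture(n);f=c["frame"][v0:v0+80,u0:u0+53,::-1];out.append(cv2.resize(f,(400,600),interpolation=cv2.INTER_CUBIC))
    P=cloud(c).reshape(-1,3);d=P-np.r_[O,0];x=d@X;y=d@Y
    for lo in(-.1,-.08,-.06,-.04):
        g=(x>lo)&(x<lo+.01)&(abs(y)<.035)&(P[:,2]>.07)&(P[:,2]<.14);print(n,lo,g.sum(),np.median(P[g,2]).round(4) if g.any() else 0)
cv2.imwrite("pics/c5.png",np.hstack(out))
```

```text
[ 3.8  14.92 -8.28] [-69.35733865  16.74629299  10.65655954]
scene -0.1 61 0.1024
scene -0.08 70 0.1027
scene -0.06 76 0.097
scene -0.04 77 0.0934
top -0.1 132 0.1007
top -0.08 120 0.1005
top -0.06 114 0.0956
top -0.04 116 0.0923
```

View pics/c5.png

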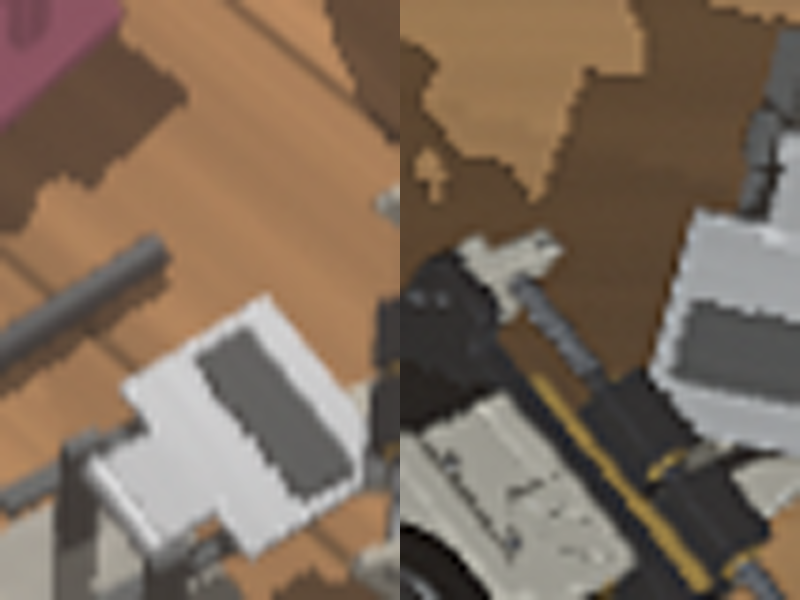

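>>> apply_moves(
  targets=[
    [0,-0.003,0.005,-0.003,0,0,0],
    [0,-0.005,0.005,-0.005,0,0,0],
    [0,-0.005,0.006,-0.005,0,0,0],
    [0,-0.005,0.006,-0.005,0,0,0],
    [0,-0.005,0.005,-0.005,0,0,0],
    [0,-0.005,0.006,-0.005,0,0,0],
  ],
)

```text
time_s: 10.35
tcp_pos: [0.4121, 0.2531, 0.0303]
eef_rot: [-179.9, -45.0, -49.9]
contact_force: [-0.5, 0.3, 0.0]
gripper_width: 0.0005
gripper_force: 0.0
```

```bash
cat > geo.py <<'E'
from plan import *
import fk
def box(x,y,z,n=(5,9,30)):
    return np.stack(np.meshgrid(np.linspace(*x,n[0]),np.linspace(*y,n[1]),np.linspace(*z,n[2])),-1).reshape(-1,3)
FING=box((-.0115,.0115),(-.017,.017),(-.078,-.021),(5,9,58))
BODY=np.vstack([box((-.043,.043),(-.1,.1),(-.14,-.088),(12,30,8)),box((-.02,.03),(-.06,.06),(-.088,-.078),(12,30,4))])
H=np.r_[O,.085]
def ori3(al,phi,k):  # k=0 tool y horizontal, k=1 flank contains hinge direction
    a,p=np.radians([al,phi]);z=np.array([np.cos(p)*np.cos(a),np.cos(p)*np.sin(a),-np.sin(p)])
    x0=np.cross(np.array([np.sin(a),-np.cos(a),0]),z);x1=np.cross(-Y,z);x=(1-k)*x0+k*x1/np.linalg.norm(x1);x/=np.linalg.norm(x)
    return R.from_matrix(np.stack([x,np.cross(z,x),z],1))
def frame(th):
    t=np.radians(th);return -np.cos(t)*X+np.sin(t)*Z,np.sin(t)*X+np.cos(t)*Z
def place(th,q,ov,my=0.,lead=0.):
    """finger touching the underside of the plate, reaching ov m inside the free edge"""
    e,m=frame(th);W=q.apply(FING);rr,yy,nn=W@e,W@Y,W@m
    tipc=q.apply([0,0,-.021]);sh_y=my-tipc@Y;dr=.1-ov-rr[(FING[:,2]>-.0215)].min()
    # iterate: r of innermost tip point = .1-ov
    rr=rr+dr;yy=yy+sh_y
    inn=(rr<.1)&(rr>.03)&(abs(yy)<.046);disc=np.hypot(rr-.068,yy)<.025
    dn=-(nn+np.where(disc,.006,.003))[inn].max()+lead
    return H+dr*e+sh_y*Y+dn*m
def clear(p,q,th,pts=BODY):
    e,m=frame(th);W=q.apply(pts)+p;V=W-H;r,y,n=V@e,V@Y,V@m
    d=np.stack([np.maximum(np.maximum(r-.1,.028-r),0),np.maximum(abs(y)-.046,0),np.maximum(np.maximum(n-.006,-.006-n),0)]);
    return np.linalg.norm(d,axis=0).min(),W[:,2].min()
E
python3 - <<'E'
from geo import *
s=get_state();print(s["time_s"],s["contact_force"].round(1),s["tcp_pos"]);s0=s["joints"]
res=[]
for al in(-70,-60,-50,-45,-40,-35,-30):
  for ph in(25,30,35,40,45,50):
    for k in(0,.5,1):
      for ov in(.012,.018):
        q=ori3(al,ph,k);p=place(7,q,ov);c,zb=clear(p,q,7);zf=(q.apply(FING)+p)[:,2].min()
        if c>.008 and zf>.02 and zb>.02:res.append((c,al,ph,k,ov,zb,zf,p,q))
res.sort(key=lambda r:-r[0]);n=0
for c,al,ph,k,ov,zb,zf,p,q in res:
    ok=[]
    for pp in(p,p-.06*X-.006*Z):
        j,e=fk.IK(pp,q.as_matrix(),s0);ok.append(e<.005)
    if all(ok):
        n+=1;print(round(c,4),al,ph,k,ov,"body zmin",round(zb,3),"fing",round(zf,3),p.round(3),j.round(0))
    if n>11:break
E
```

```text
10.35 [-0.5  0.3  0. ] [0.41209045 0.25311023 0.03031141]
0.0295 -40 25 1 0.012 body zmin 0.052 fing 0.068 [0.457 0.245 0.073] [ 90.  34. -55.  49. -66. -77.]
0.029 -40 25 0.5 0.012 body zmin 0.059 fing 0.068 [0.456 0.245 0.071] [ 90.  34. -55.  49. -65. -83.]
0.0289 -40 30 1 0.012 body zmin 0.056 fing 0.068 [0.456 0.245 0.071] [ 89.  31. -55.  49. -63. -72.]
0.0285 -40 25 0 0.012 body zmin 0.067 fing 0.067 [0.456 0.245 0.069] [ 90.  35. -55.  49. -65. -90.]
0.0283 -40 30 0.5 0.012 body zmin 0.065 fing 0.067 [0.455 0.245 0.069] [ 89.  31. -55.  49. -62. -79.]
0.0281 -40 35 1 0.012 body zmin 0.061 fing 0.067 [0.455 0.246 0.069] [ 88.  27. -56.  49. -60. -66.]
0.0276 -40 30 0 0.012 body zmin 0.073 fing 0.067 [0.455 0.245 0.067] [ 89.  31. -55.  49. -62. -87.]
0.0274 -40 35 0.5 0.012 body zmin 0.07 fing 0.067 [0.454 0.246 0.066] [ 88.  27. -56.  49. -59. -75.]
0.0274 -45 25 1 0.012 body zmin 0.049 fing 0.068 [0.454 0.244 0.073] [ 90.  35. -51.  44. -68. -72.]
0.0274 -40 40 1 0.012 body zmin 0.067 fing 0.067 [0.453 0.247 0.066] [ 86.  24. -56.  48. -56. -61.]
0.0268 -45 30 1 0.012 body zmin 0.053 fing 0.068 [0.453 0.244 0.071] [ 89.  32. -51.  44. -65. -66.]
0.0268 -45 25 0.5 0.012 body zmin 0.058 fing 0.068 [0.454 0.244 0.071] [ 90.  36. -51.  44. -68. -79.]
```

```bash
cat >> geo.py <<'E'
AL=-42.
def pose(th,lead=0.):
    I=lambda v:float(np.interp(th,[0,20,60,100,130,180],v))
    q=ori3(AL,I([35,35,55,78,90,90]),I([.5,.5,.3,0,0,0]))
    return place(th,q,I([.016,.017,.024,.032,.038,.045]),I([0,0,0,0,0,0]),lead),q
E
python3 - <<'E'
from geo import *
s=get_state()["joints"];P,q=pose(7)
A=P-.062*X-.006*Z
L=[(7,A,q),(7,P-.006*Z,q)]+[(t,*pose(t)) for t in list(range(7,181,12))+[180]]
for n,p,qq in L:
    j,e=fk.IK(p,qq.as_matrix(),s);s=j;c,zb=clear(p,qq,n);print(n,p.round(3),"clr",round(c,3),"zb",zb.round(3),j.round(0),round(e,4))
a=rows(now(),[(now()[0]-.02*X+.04*Z,q,.012,4),(A,q,.012,4)])
rows(a,[(P-.006*Z,q,.008,4)])
E
```

```text
7 [0.396 0.258 0.057] clr 0.068 zb 0.06 [ 87.  28. -54.  47. -60. -74.] 0.0
7 [0.457 0.245 0.057] clr 0.018 zb 0.06 [ 77.  28. -55.  57. -58. -74.] 0.0
7 [0.457 0.245 0.063] clr 0.022 zb 0.066 [ 77.  28. -55.  57. -59. -73.] 0.0
19 [0.46  0.244 0.084] clr 0.025 zb 0.087 [ 77.  26. -54.  55. -61. -70.] 0.0
31 [0.466 0.244 0.1  ] clr 0.025 zb 0.113 [ 75.  21. -52.  53. -58. -63.] 0.0
43 [0.475 0.242 0.112] clr 0.024 zb 0.137 [ 72.  17. -50.  50. -56. -56.] 0.0
55 [0.485 0.241 0.123] clr 0.026 zb 0.159 [ 68.  14. -47.  45. -53. -48.] 0.0
67 [0.497 0.24  0.132] clr 0.027 zb 0.18 [ 65.  12. -43.  39. -51. -40.] 0.0
79 [0.509 0.238 0.137] clr 0.028 zb 0.197 [ 60.  11. -38.  31. -50. -30.] 0.0
91 [0.523 0.237 0.139] clr 0.03 zb 0.207 [ 55.  12. -32.  22. -51. -20.] 0.0
103 [0.537 0.235 0.141] clr 0.035 zb 0.214 [ 50.  13. -25.  14. -53. -10.] 0.0
115 [0.553 0.232 0.14 ] clr 0.04 zb 0.216 [ 46.  15. -20.   7. -55.  -2.] 0.0
127 [0.568 0.23  0.135] clr 0.045 zb 0.213 [ 41.  17. -14.   1. -58.   6.] 0.0
139 [0.584 0.227 0.127] clr 0.05 zb 0.205 [ 39.  19. -12.   0. -59.   9.] 0.0
151 [0.598 0.
[... 163 characters left out ...]
.078] clr 0.056 zb 0.156 [ 37.  24. -12.   0. -54.  11.] 0.0
180 [0.612 0.221 0.07 ] clr 0.057 zb 0.148 [ 37.  25. -12.   0. -53.  11.] 0.0
[[0,0.003,0.002,-0.008,0.012,0.023,-0.032],[0,0.004,0.003,-0.008,0.011,0.024,-0.031],[0,0.004,0.002,-0.007,0.012,0.023,-0.032],[0,0.004,0.003,-0.008,0.011,0.023,-0.032],[0,0.004,0.003,-0.008,0.012,0.024,-0.031],[0,-0.005,-0.002,0.005,0,0,0],[0,-0.004,-0.003,0.005,0,-0.001,0]]
7 [0.3966 0.2579 0.0572]
[[0,0.004,-0.003,0.005,0,0,0],[0,0.005,-0.003,0.006,0,0,0],[0,0.004,-0.003,0.005,0,0,0],[0,0.004,-0.004,0.006,0,0,0],[0,0.005,-0.003,0.005,0,0,0],[0,0.004,-0.003,0.006,0,0,0],[0,0.005,-0.003,0.005,0,0,0],[0,0.004,-0.003,0.006,0,0,0]]
8 [0.4566 0.2446 0.057 ]
```

>>> apply_moves(
  targets=[
    [0,0.003,0.002,-0.008,0.012,0.023,-0.032],
    [0,0.004,0.003,-0.008,0.011,0.024,-0.031],
    [0,0.004,0.002,-0.007,0.012,0.023,-0.032],
    [0,0.004,0.003,-0.008,0.011,0.023,-0.032],
    [0,0.004,0.003,-0.008,0.012,0.024,-0.031],
    [0,-0.005,-0.002,0.005,0,0,0],
    [0,-0.004,-0.003,0.005,0,-0.001,0],
  ],
)

```text
time_s: 10.93
tcp_pos: [0.3967, 0.2585, 0.0566]
eef_rot: [167.4, -53.9, -26.4]
contact_force: [1.7, -0.5, -0.3]
gripper_width: 0.0002
gripper_force: 0.0
```

>>> apply_moves(
  targets=[
    [0,0.004,-0.003,0.005,0,0,0],
    [0,0.005,-0.003,0.006,0,0,0],
    [0,0.004,-0.003,0.005,0,0,0],
    [0,0.004,-0.004,0.006,0,0,0],
    [0,0.005,-0.003,0.005,0,0,0],
    [0,0.004,-0.003,0.006,0,0,0],
    [0,0.005,-0.003,0.005,0,0,0],
    [0,0.004,-0.003,0.006,0,0,0],
  ],
)

```text
time_s: 11.6
tcp_pos: [0.4585, 0.2438, 0.0571]
eef_rot: [167.3, -53.9, -26.5]
contact_force: [-0.2, -0.7, 0.2]
gripper_width: 0.0005
gripper_force: 0.0
```

Run:
```python
from geo import *
s=get_state();print(s["time_s"],s["joints"].round(1),s["tcp_pos"].round(4),s["contact_force"].round(1),pose(7)[0])
rows(now(),[(*pose(t),.007,4) for t in np.arange(10,41,3)])
```

```text
11.6 [ 76.5  28.4 -55.1  57.8 -58.2 -74.2] [0.4585 0.2438 0.0571] [-0.2 -0.7  0.2] [0.45670033 0.24491264 0.0630245 ]
[[0,0.004,0.001,-0.004,0,0,0],[0,0.004,0.001,-0.004,0,0.001,-0.001],[0,0.005,0,-0.003,0,0,0],[0,0.005,0,-0.002,0,0,0],[0,0.005,0,-0.002,0,0,0],[0,0.004,0,-0.002,0.002,-0.011,0],[0,0.004,0,-0.001,0.002,-0.017,0],[0,0.004,0,-0.001,0.003,-0.016,0],[0,0.004,-0.001,-0.001,0.003,-0.017,0],[0,0.004,0,-0.001,0.002,-0.016,0.001],[0,0.003,-0.001,-0.001,0.003,-0.017,0.001],[0,0.004,-0.001,-0.001,0.003,-0.016,0.001]]
12 [0.4727 0.243  0.1099]
```

No contact on entry. Lift the first part.

>>> apply_moves(
  targets=[
    [0,0.004,0.001,-0.004,0,0,0],
    [0,0.004,0.001,-0.004,0,0,0],
    [0,0.005,0,-0.003,0,0,0],
    [0,0.005,0,-0.002,0,0,0],
    [0,0.005,0,-0.002,0,0,0],
    [0,0.004,0,-0.002,0.002,-0.011,0],
    [0,0.004,0,-0.001,0.002,-0.017,0],
  ],
)

```text
time_s: 12.18
tcp_pos: [0.4615, 0.245, 0.0927]
eef_rot: [168.3, -51.4, -27.2]
contact_force: [-2.7, 0.2, -1.0]
gripper_width: 0.0003
gripper_force: 1.5
```

Run:
```python
from geo import *
from plant import capture
from h import cloud
s=get_state();print(s["time_s"],s["tcp_pos"].round(4),s["contact_force"].round(1))
for n in("scene","top"):
    P=cloud(capture(n)).reshape(-1,3);d=P-np.r_[O,0];x=d@X;y=d@Y
    for lo in(-.1,-.09,-.08,-.06,-.04):
        g=(x>lo)&(x<lo+.01)&(abs(y)<.04)&(P[:,2]>.07)&(P[:,2]<.16);print(n,lo,g.sum(),np.median(P[g,2]).round(4) if g.any() else 0)
rows(now(),[(*pose(t),.007,4) for t in np.arange(28,65,3)])
```

```text
12.1833 [0.4615 0.245  0.0927] [-2.7  0.2 -1. ]
scene -0.1 40 0.125
scene -0.09 84 0.1274
scene -0.08 91 0.1249
scene -0.06 103 0.1166
scene -0.04 96 0.1044
top -0.1 90 0.1253
top -0.09 142 0.1274
top -0.08 141 0.1242
top -0.06 125 0.1163
top -0.04 129 0.1034
[[0,0.004,0,0,0.002,-0.014,-0.002],[0,0.004,0,-0.001,0.002,-0.016,0.001],[0,0.003,-0.001,-0.001,0.003,-0.017,0],[0,0.004,-0.001,0,0.002,-0.016,0.001],[0,0.004,0,-0.001,0.003,-0.017,0.002],[0,0.003,-0.001,-0.001,0.003,-0.016,0.001],[0,0.004,-0.001,0,0.002,-0.017,0.002],[0,0.004,-0.001,-0.001,0.003,-0.016,0.002],[0,0.003,-0.001,-0.001,0.002,-0.017,0.002],[0,0.004,-0.001,0,0.002,-0.016,0.003],[0,0.003,-0.001,-0.001,0.003,-0.017,0.003],[0,0.004,-0.001,0,0.002,-0.017,0.003],[0,0.003,-0.002,-0.001,0.002,-0.019,0.005]]
13 [0.4939 0.2404 0.1304]
```

The plate is now at about 25°, as planned, with about 3 N of force. Continuing the swing.

>>> apply_moves(
  targets=[
    [0,0.004,0,0,0.002,-0.014,-0.002],
    [0,0.004,0,-0.001,0.002,-0.016,0.001],
    [0,0.003,-0.001,-0.001,0.003,-0.017,0],
    [0,0.004,-0.001,0,0.002,-0.016,0.001],
    [0,0.004,0,-0.001,0.003,-0.017,0.002],
    [0,0.003,-0.001,-0.001,0.003,-0.016,0.001],
    [0,0.004,-0.001,0,0.002,-0.017,0.002],
    [0,0.004,-0.001,-0.001,0.003,-0.016,0.002],
    [0,0.003,-0.001,-0.001,0.002,-0.017,0.002],
    [0,0.004,-0.001,0,0.002,-0.016,0.003],
    [0,0.003,-0.001,-0.001,0.003,-0.017,0.003],
    [0,0.004,-0.001,0,0.002,-0.017,0.003],
    [0,0.003,-0.002,-0.001,0.002,-0.019,0.005],
  ],
)

```text
time_s: 13.37
tcp_pos: [0.4937, 0.24, 0.1295]
eef_rot: [175.4, -32.5, -33.7]
contact_force: [-1.2, 0.4, -2.6]
gripper_width: 0.0004
gripper_force: 1.0
```

Run:
```python
from geo import *
from plant import capture
from h import cloud
s=get_state();print(s["time_s"],s["tcp_pos"].round(4),s["contact_force"].round(1),pose(64)[0].round(4))
for n in("scene","top"):
    P=cloud(capture(n)).reshape(-1,3);d=P-np.r_[O,0];x=d@X;y=d@Y
    g=(abs(y)<.042)&(x>-.07)&(x<0)&(P[:,2]>.1)
    for lo in(-.06,-.05,-.04,-.03,-.02):
        h=g&(x>lo)&(x<lo+.01);print(n,lo,h.sum(),np.percentile(P[h,2],[20,50,80]).round(3) if h.any() else 0)
rows(now(),[(*pose(t),.006,4) for t in np.arange(67,116,3)])
```

```text
13.3667 [0.4937 0.24   0.1295] [-1.2  0.4 -2.6] [0.4939 0.24   0.1301]
scene -0.06 103 [0.168 0.186 0.235]
scene -0.05 85 [0.171 0.174 0.178]
scene -0.04 140 [0.16  0.164 0.17 ]
scene -0.03 169 [0.136 0.147 0.154]
scene -0.02 149 [0.116 0.123 0.13 ]
top -0.06 116 [0.164 0.206 0.237]
top -0.05 136 [0.172 0.174 0.177]
top -0.04 130 [0.161 0.163 0.167]
top -0.03 102 [0.143 0.148 0.154]
top -0.02 103 [0.114 0.121 0.126]
[[0,0.003,-0.001,0,0.003,-0.02,0.005],[0,0.003,-0.002,0,0.002,-0.019,0.006],[0,0.003,-0.001,0,0.002,-0.019,0.006],[0,0.003,-0.002,0,0.002,-0.019,0.006],[0,0.003,-0.001,0,0.002,-0.019,0.006],[0,0.003,-0.002,0.001,0.001,-0.02,0.006],[0,0.003,-0.002,0,0.001,-0.019,0.007],[0,0.003,-0.002,0.001,0.001,-0.019,0.007],[0,0.002,-0.001,0.001,0.001,-0.019,0.007],[0,0.003,-0.002,0,0,-0.019,0.006],[0,0.003,-0.002,0,0.001,-0.019,0.007],[0,0.003,-0.002,0,0,-0.019,0.007],[0,0.004,-0.002,0,0,-0.014,0],[0,0.003,-0.002,0,0,-0.013,0],[0,0.003,-0.003,0.001,0,-0.013,0],[0,0.003,-0.002,0.001,0,-0.014,0],[0,0.004,-0.002,0.001,0,-0.013,0]]
17 [0.5529 0.232  0.1404]
```

>>> apply_moves(
  targets=[
    [0,0.003,-0.001,0,0.003,-0.02,0.005],
    [0,0.003,-0.002,0,0.002,-0.019,0.006],
    [0,0.003,-0.001,0,0.002,-0.019,0.006],
    [0,0.003,-0.002,0,0.002,-0.019,0.006],
    [0,0.003,-0.001,0,0.002,-0.019,0.006],
    [0,0.003,-0.002,0.001,0.001,-0.02,0.006],
    [0,0.003,-0.002,0,0.001,-0.019,0.007],
    [0,0.003,-0.002,0.001,0.001,-0.019,0.007],
    [0,0.002,-0.001,0.001,0.001,-0.019,0.007],
    [0,0.003,-0.002,0,0,-0.019,0.006],
    [0,0.003,-0.002,0,0.001,-0.019,0.007],
    [0,0.003,-0.002,0,0,-0.019,0.007],
    [0,0.004,-0.002,0,0,-0.014,0],
    [0,0.003,-0.002,0,0,-0.013,0],
    [0,0.003,-0.003,0.001,0,-0.013,0],
    [0,0.003,-0.002,0.001,0,-0.014,0],
    [0,0.004,-0.002,0.001,0,-0.013,0],
  ],
)

```text
time_s: 14.88
tcp_pos: [0.5516, 0.2313, 0.1388]
eef_rot: [179.7, -6.0, -41.9]
contact_force: [-1.7, 1.1, 0.1]
gripper_width: 0.0007
gripper_force: 0.6
```

Run:
```python
from geo import *
s=get_state();print(s["time_s"],s["tcp_pos"].round(4),s["contact_force"].round(1),pose(115)[0].round(4))
rows(now(),[(*pose(t),.006,4) for t in np.arange(118,167,3)])
```

```text
14.8833 [0.5516 0.2313 0.1388] [-1.7  1.1  0.1] [0.5525 0.2322 0.1404]
[[0,0.003,-0.003,0,0.003,-0.014,0.002],[0,0.004,-0.003,0.001,0,-0.013,0],[0,0.003,-0.002,0.002,0,-0.013,0],[0,0.003,-0.002,0.001,0,-0.014,0],[0,0.003,-0.002,0.002,0,-0.013,0],[0,0.003,-0.002,0.002,0,0,0],[0,0.004,-0.002,0.003,0,0,0],[0,0.004,-0.002,0.002,0,0,0],[0,0.003,-0.002,0.003,0,0,0],[0,0.003,-0.002,0.003,0,0,0],[0,0.003,-0.001,0.004,0,0,0],[0,0.003,-0.002,0.004,0,0,0],[0,0.003,-0.002,0.004,0,0,0],[0,0.002,-0.001,0.004,0,0,0],[0,0.002,-0.001,0.004,0,0,0],[0,0.001,-0.001,0.005,0,0,0],[0,0.002,-0.001,0.004,0,0,0]]
17 [0.609  0.2214 0.0918]
```

>>> apply_moves(
  targets=[
    [0,0.003,-0.003,0,0.003,-0.014,0.002],
    [0,0.004,-0.003,0.001,0,-0.013,0],
    [0,0.003,-0.002,0.002,0,-0.013,0],
    [0,0.003,-0.002,0.001,0,-0.014,0],
    [0,0.003,-0.002,0.002,0,-0.013,0],
    [0,0.003,-0.002,0.002,0,0,0],
    [0,0.004,-0.002,0.003,0,0,0],
    [0,0.004,-0.002,0.002,0,0,0],
    [0,0.003,-0.002,0.003,0,0,0],
    [0,0.003,-0.002,0.003,0,0,0],
    [0,0.003,-0.001,0.004,0,0,0],
    [0,0.003,-0.002,0.004,0,0,0],
    [0,0.003,-0.002,0.004,0,0,0],
    [0,0.002,-0.001,0.004,0,0,0],
    [0,0.002,-0.001,0.004,0,0,0],
    [0,0.001,-0.001,0.005,0,0,0],
    [0,0.002,-0.001,0.004,0,0,0],
  ],
)

```text
time_s: 16.3
tcp_pos: [0.61, 0.222, 0.0922]
eef_rot: [-179.8, -0.0, -42.0]
contact_force: [-0.8, -0.0, 1.0]
gripper_width: 0.0004
gripper_force: 0.4
```

Run:
```python
from geo import *
s=get_state();print(s["time_s"],s["tcp_pos"].round(4),s["contact_force"].round(1),pose(166)[0].round(4))
rows(now(),[(*pose(t),.006,4) for t in (170,173,176,178.5,180)])
```

```text
16.3 [0.61   0.222  0.0922] [-0.8 -0.   1. ] [0.6087 0.2214 0.0918]
[[0,0,0,0.003,-0.001,0,0],[0,0.001,0.001,0.004,-0.001,0,0],[0,0.001,-0.001,0.004,0,0,0],[0,0,0,0.005,0,0,0],[0,0,0,0.004,0,0,0],[0,0,0,0.002,0,0,0]]
6 [0.6115 0.2207 0.0702]
```

Now the final push down, in small steps while watching the force.

>>> apply_moves(
  targets=[
    [0,0,0,0.004,0,0,0],
    [0,0,0,0.004,0,0,0],
    [0,0,0,0.004,0,0,0],
    [0,0,0,0.003,0,0,0],
    [0,0,0,0.003,0,0,0],
    [0,0,0,0.002,0,0,0],
    [0,0,0,0,0,0,0],
  ],
)

```text
time_s: 16.88
tcp_pos: [0.6096, 0.222, 0.0721]
eef_rot: [-179.9, -0.0, -42.0]
contact_force: [0.4, 0.3, -0.3]
gripper_width: 0.0007
gripper_force: 0.0
```

>>> apply_moves(
  targets=[
    [0,0,0,0.001,0,0,0],
    [0,0,0,0.001,0,0,0],
    [0,0,0,0.001,0,0,0],
    [0,0,0,0,0,0,0],
  ],
)

```text
time_s: 17.22
tcp_pos: [0.6099, 0.2221, 0.071]
eef_rot: [-179.8, -0.1, -42.0]
contact_force: [-3.6, -1.2, 9.7]
gripper_width: 0.0004
gripper_force: 4.5
```

Run:
```python
from geo import *
from plant import capture
from h import cloud
s=get_state();print(s["contact_force"].round(1))
for n in("scene","top"):
    P=cloud(capture(n)).reshape(-1,3);d=P-np.r_[O,0];x=d@X;y=d@Y
    for lo in(-.05,.03,.04,.06,.08,.09):
        g=(x>lo)&(x<lo+.01)&(abs(y)<.045)&(P[:,2]>.06)&(P[:,2]<.105);print(n,lo,g.sum(),np.median(P[g,2]).round(4) if g.any() else 0)
```

```text
[-3.6 -1.2  9.7]
scene -0.05 0 0
scene 0.03 32 0.0887
scene 0.04 9 0.0911
scene 0.06 0 0
scene 0.08 0 0
scene 0.09 9 0.0873
top -0.05 0 0
top 0.03 68 0.0875
top 0.04 44 0.0868
top 0.06 40 0.0875
top 0.08 12 0.0867
top 0.09 10 0.0878
```

The plate is flat on its stop, with its top at 0.0875 m all along and 10 N of reaction. I'll press slightly more, then retreat.

>>> apply_moves(
  targets=[
    [0,0,0,0.001,0,0,0],
    [0,0,0,0,0,0,0],
    [0,0,0,-0.002,0,0,0],
    [0,0,0,-0.005,0,0,0],
    [0,0,0,-0.01,0,0,0],
    [0,0,0,-0.02,0,0,0],
    [0,0,0,-0.03,0,0,0],
    [0,0,0,-0.03,0,0,0],
    [0,0,0,-0.03,0,0,0],
    [0,0,0,-0.03,0,0,0],
    [0,-0.025,0.015,-0.01,0,0,0],
    [0,-0.025,0.015,-0.01,0,0,0],
    [0,-0.025,0.015,-0.01,0,0,0],
    [0,-0.025,0.015,-0.01,0,0,0],
    [0,0,0,0,0,0,0],
  ],
)

```text
time_s: 18.57
tcp_pos: [0.4924, 0.2448, 0.2692]
eef_rot: [-179.5, -0.0, -41.9]
contact_force: [-0.1, -1.0, 0.6]
gripper_width: 0.0002
gripper_force: 0.0
```

Run:
```python
from geo import *
from plant import capture
from h import cloud
import cv2
out=[]
for n,(u0,v0) in(("scene",(270,200)),("top",(140,110))):
    c=capture(n);f=c["frame"][v0:v0+150,u0:u0+100,::-1];out.append(cv2.resize(f,(400,600),interpolation=cv2.INTER_CUBIC))
    P=cloud(c).reshape(-1,3);d=P-np.r_[O,0];x=d@X;y=d@Y
    for lo in(.03,.05,.07,.09):
        g=(x>lo)&(x<lo+.01)&(abs(y)<.045)&(P[:,2]>.06)&(P[:,2]<.12);print(n,lo,g.sum(),np.median(P[g,2]).round(4) if g.any() else 0)
cv2.imwrite("pics/c6.png",np.hstack(out))
```

```text
scene 0.03 89 0.0883
scene 0.05 94 0.0902
scene 0.07 94 0.0908
scene 0.09 106 0.0886
top 0.03 145 0.0879
top 0.05 143 0.089
top 0.07 145 0.0894
top 0.09 117 0.0875
```

View pics/c6.png

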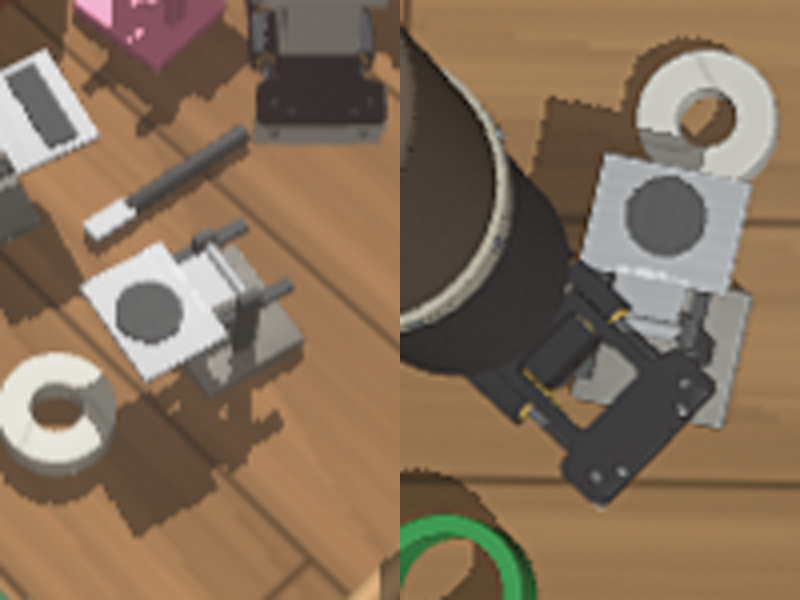

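The plate lies flat on the far side with the disc face up, at (148,312) in the scene crop and (666,216) in the top crop. The other objects look unmoved and the gripper is clear.

```bash
python3 -c "
from plant import *
print(close_job())"
```

```text
the job is handed in; nothing more can be done
None
```

The ring marker's plate is flat on its far stop with the disc face up, swung over by the fingertips without pinching or flinging, and the job was handed in at about 18.6 s. One risk: on an earlier approach the gripper hit the plate's corner with about 70 N at the wrist, which may count against the 40 N gripper-body limit if the body made that contact.

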